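Put the sharpening kit away

ROBOT

A 6-joint arm with a two-finger parallel gripper is mounted at the origin on a cart in front of the work surface, level with it; the furniture and walls round the work are solid. World frame = base frame: x ahead of the robot, y to its left, z up, the work surface at z = 0. Lengths are in m, angles in rad, forces in N, time in s.
With the tool pointing down it reaches from about 0.275 to 1 m from the base axis. Payload 8.4 kg.
Tool frame: the origin (TCP) lies on the mounting face of the last link; the fingertips stand 173 mm ahead of it and the grasp point (between the pads) lies 155 mm ahead of it; x points along the fingers, z is the direction in which the jaws open and shut, and the axes are right-handed (so a half turn about x gives the same grasp; the last joint's range is limited). The gripper opens to 85 mm and grips with 20 to 120 N. Pads are 22 mm wide; open, the fingers measure 114 mm over their backs; the gripper's body (76 mm by 85 mm) begins 54 mm behind the grasp point. The pads swing forward as they close: fully open they stand 13 mm farther back than shut.
Start: joints at [1.321, 0.353, 1.633, -0, 1.155, -0.002], TCP at [0.153, 0.606, 0.405] pointing down, gripper open.
Joint ranges: [-2.63, 2.63], [-0.92, 2.1], [0.06, 2.66], [-1.3, 4.44], [0, 2.69], [-3.02, 3.02]. Speed limits (rad/s): [2.22, 2.22, 2.79, 3.14, 3.14, 3.14].

INTERFACE

Orientations are given as [roll, pitch, yaw] about the fixed x, y, z axes, in that order (R = Rz(yaw) Ry(pitch) Rx(roll)).
In Python, from station import readout, vision, order gives the robot as it stands.
- The arm moves only by the tool move_arm, never from a script. Its argument "series" is one flat list of numbers, 7 for each row, row after row: the finger opening in mm, from 0 to 85.4, then the shift along the world's x, y, z in mm, then the turn, a rotation vector about the world's x, y, z in degrees. In form: [gripper, dx, dy, dz, rx, ry, rz, gripper, dx, dy, dz, rx, ry, rz, ...]. A call has exactly 8 rows; each row shifts and turns the commanded pose from where the row before left it; what a row does not reach is not made up. A row lasts 1/10 s, in which the tool goes at most 50 mm and 8.59 degrees, less where a joint would pass 70% of its speed; a pose out of reach is approached as far as the arm can. A call is refused whole if a number of a shift passes 50 or a number of a turn 8.59, either way. A call with a gripper value outside its range is refused whole. The fingers move at their own pace and stop on an object; "newtons" is the grip in N (left out, the last holds). Time passes only in rows, so rows that do not move let the fingers close, or fill a call up. It gives the time, the measured TCP pose, the force and the opening at its end, in the units of the state.
- readout.get_obs(): the state, without advancing time (a new reading comes with each control period).
- vision.camera(name): name is "scene" or "top" or "wrist"; returns a dict with "img" (384x512x3 uint8, red, green, blue), "intrinsics" (3x3 intrinsics, pixels), "R" (3x3) and "t" (3): a world point X has camera coordinates R X + t. Camera axes: x right, y down, z forward; pixel columns grow to the right and rows downward; lengths in m; the calibration is good to about 2 mm. A picture is of the moment at which its call begins. There is no depth.
- order.hand_in(): hands the job in, once; it reports no verdict.
The state is a dict: "time": time; "q": joint angles; "qvel": joint speeds; "tau": joint torques, N m; "eef_pos": TCP position; "eef_rot": TCP orientation; "contact_force": force on the tool from outside, world axes, zero at the start; "wrist_torque": the same for the moment, N m; "gripper_width": finger opening in m.
Only numpy, scipy, OpenCV 4.12 (cv2) and the standard library are available. Lean on these libraries where they do the work, as an engineer would, in place of code of your own. Each camera call takes 0.05 s, during which the arm holds its last target.

TASK

Sharpening is finished: put the kit away. Lay each of the two chisels in the tray whose groove is cut for its blade (wide blade in the wide groove, narrow blade in the narrow one), handle at the open end and blade down between the cheeks; seat the bench stone in the recess of its box and close the box with its lid. Leave the sanding block and all the other tools where they lie.

Things in the scene. Friction and masses are not known exactly. Their poses are not given: they have to be found in the camera images.
- wide_chisel_handle (a point): Chisel with plain wooden handle and wide (24 mm) blade, 265 mm long, 28 wide, 30 high, lying flat, 0.14 kg. The point lies in the handle, 15 mm up, 40 mm from mid-length: grasp here, across x (about 22 to 25 mm thick). y runs along the chisel: blade tip at -172 mm, handle end at +92 mm from this point; z up.
- narrow_chisel_handle (a point): Chisel with red handle and narrow (12 mm) blade, 265 mm long, 28 wide, 30 high, lying flat, 0.14 kg. The point lies in the handle, 15 mm up, 40 mm from mid-length: grasp here, across x (about 22 to 25 mm thick). y runs along the chisel: blade tip at -172 mm, handle end at +92 mm from this point; z up.
- stone_centre (a point): Bench stone: bare slab 48 mm wide (x), 130 long (y), 24 high, dark grey below, reddish brown on top, about 0.32 kg. The point is its centre.
- lid_handle (a point): Lid of the stone box, right way up: wooden cover 87 mm wide (x), 171 long (y), 33 high, hollow below (inside 78 x 162, 28 deep), about 0.22 kg. On top a dark batten handle 20 wide (x), 84 long (y), 25 high. The point is the handle's centre, 46 mm over the lid's lower rim, 13 over its top board.
- stone_box: Fixed base of the stone box: plinth 90 mm wide (x), 174 long (y), 6 thick; on it a tongue (outside 66 x 150, to z 14) frames a green recess 58 x 142 for the stone, open over the middle 70 mm of both long sides for the fingers. Origin: underside centre. Seated stone: centre at z 18. Lid rests on the plinth round the tongue: handle point at z 52. Both along y, either way round.
- wide_tray: Fixed tray, wide groove. Ply bed 56 mm wide (x), y -150 to 140, 6 thick; 12 mm high dark cheeks at y -128 to -20, groove flaring from 32 mm (bed) to 46 (top); stop at y -150 to -144; +y end open for the handle, 9 mm side rests at y 100 to 130, 46 apart. Origin: underside, on the groove's line. Seated chisel: its y along the tray's y, handle point at (0, 40, 21) mm.
- narrow_tray: Fixed tray, narrow groove. Ply bed 56 mm wide (x), y -150 to 140, 6 thick; 12 mm high dark cheeks at y -128 to -20, groove flaring from 20 mm (bed) to 34 (top); stop at y -150 to -144; +y end open for the handle, 9 mm side rests at y 100 to 130, 46 apart. Origin: underside, on the groove's line. Seated chisel: its y along the tray's y, handle point at (0, 40, 21) mm.
- sanding_centre (a point): Bystander: tan sanding block, 62 x 113 x 31 mm. The point is its centre. Not of the kit.

How it is judged:
By the outcome, as a careful person would: the job done as asked, in the order asked, and still so for the second after the job is handed in, with the robot touching nothing.
It also fails if it takes over 112 s, if anything falls off the work surface, if the arm or the gripper's body presses on something with over 40 N, if the wrist force passes 120 N, or if a joint passes its speed limit or range.

## Working session

There is one attempt and no reset: what is moved stays moved. The work goes in short steps, Python scripts to look and compute and a tool call to move; the robot and the scene stay as the last step left them, time stands still between calls to the robot, and variables do not carry over. Pictures are saved under pics/ and viewed, and the job is handed in when it is done.

Besides the shell and the picture viewer there is one more tool, called after ">>>" by a JSON object that holds its "fn" and its "kwargs", one argument or row to a line. move_arm: Moves the arm, as the interface text tells. Its arguments: {"type":"object","properties":{"series":{"type":"array"},"newtons":{"type":"number"}},"required":["series"]}

```bash
mkdir -p pics; ls
python3 - <<'E'
from station import readout, vision, order
import cv2,numpy as np
o=readout.get_obs()
print({k:np.round(v,3) for k,v in o.items()})
for n in ["scene","top","wrist"]:
    c=vision.camera(n); cv2.imwrite(f"pics/{n}0.png",c["img"][:,:,::-1]); print(n,np.round(c["intrinsics"],1).tolist(),np.round(c["R"],3).tolist(),np.round(c["t"],3).tolist(), (-c["R"].T@c["t"]).round(3))
E
```

```text
pics
{'time': np.float64(0.0), 'q': array([ 1.321,  0.354,  1.634, -0.   ,  1.155, -0.002]), 'qvel': array([-0.001, -0.001, -0.001, -0.001, -0.001, -0.   ]), 'tau': array([-1.0000e-03, -6.0526e+01, -3.4205e+01, -0.0000e+00,  1.0000e-02,
       -0.0000e+00]), 'eef_pos': array([0.153, 0.606, 0.404]), 'eef_rot': array([-3.138,  1.569, -1.815]), 'contact_force': array([-0.479, -0.202, -1.082]), 'wrist_torque': array([ 0.02 , -0.071,  0.031]), 'gripper_width': np.float64(0.085)}
scene [[391.7, 0.0, 254.3], [0.0, 391.7, 191.3], [0.0, 0.0, 1.0]] [[0.616, -0.788, 0.002], [-0.291, -0.229, -0.929], [0.732, 0.572, -0.37]] [-0.404, 0.195, 1.143] [-0.531 -0.927  0.605]
top [[408.9, 0.0, 251.6], [0.0, 408.9, 195.2], [0.0, 0.0, 1.0]] [[-0.014, -1.0, 0.011], [-0.998, 0.013, -0.062], [0.061, -0.011, -0.998]] [-0.122, 0.551, 1.504] [ 0.456 -0.112  1.536]
wrist [[274.3, 0.0, 254.8], [0.0, 274.3, 191.3], [0.0, 0.0, 1.0]] [[0.245, 0.969, -0.001], [0.919, -0.232, 0.32], [0.31, -0.079, -0.948]] [-0.625, -0.042, 0.38] [0.074 0.626 0.373]
```

View pics/top0.png

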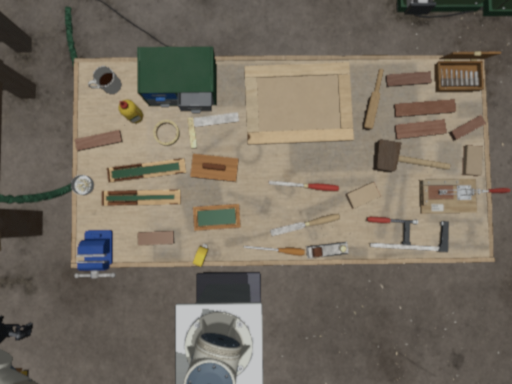

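View pics/scene0.png

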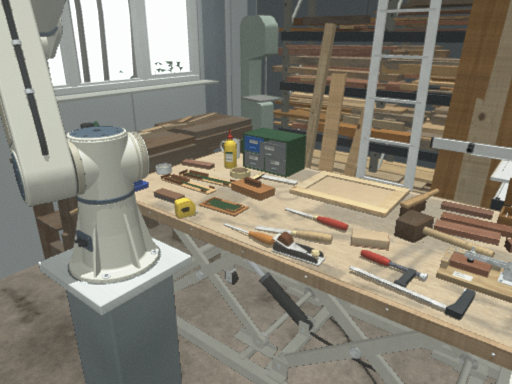

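View pics/wrist0.png

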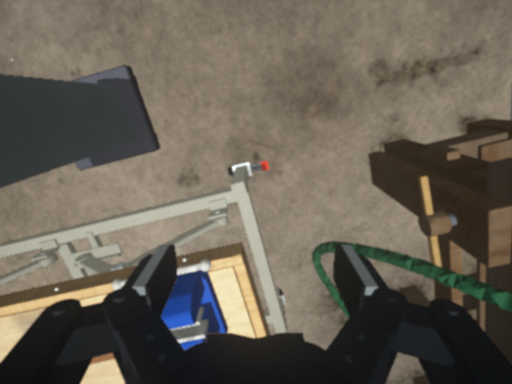

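Run:
```python
import cv2
im=cv2.imread("pics/top0.png")
cv2.imwrite("pics/topA.png",cv2.resize(im[120:275,70:270],None,fx=4,fy=3.87,interpolation=cv2.INTER_CUBIC)[:600])
cv2.imwrite("pics/topB.png",cv2.resize(im[160:270,235:435],None,fx=4,fy=4,interpolation=cv2.INTER_CUBIC))
im=cv2.imread("pics/scene0.png")
cv2.imwrite("pics/scA.png",cv2.resize(im[140:280,130:330],None,fx=4,fy=4,interpolation=cv2.INTER_CUBIC))
```

```text
(no output)
```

View pics/topA.png

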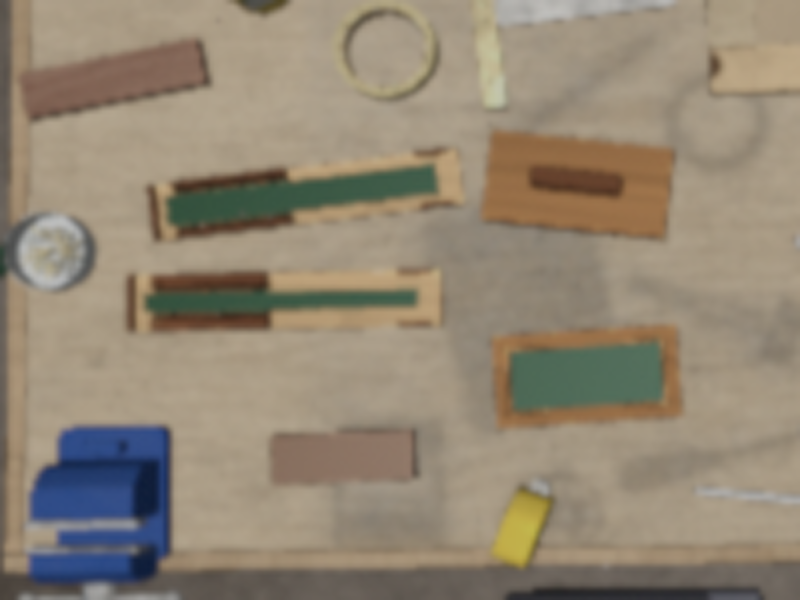

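View pics/topB.png

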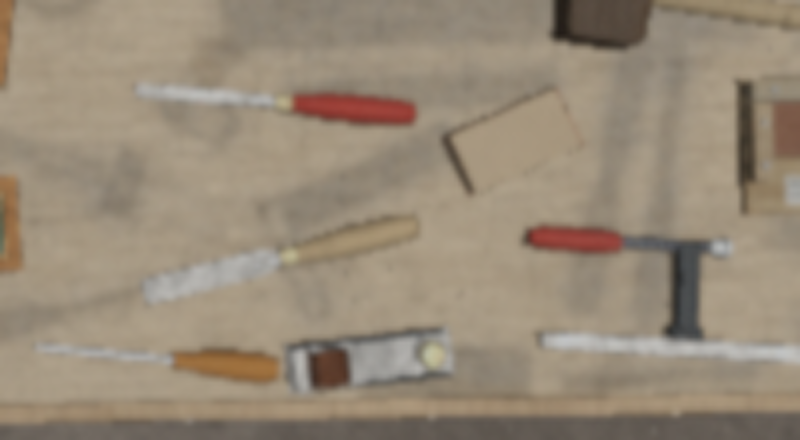

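View pics/scA.png

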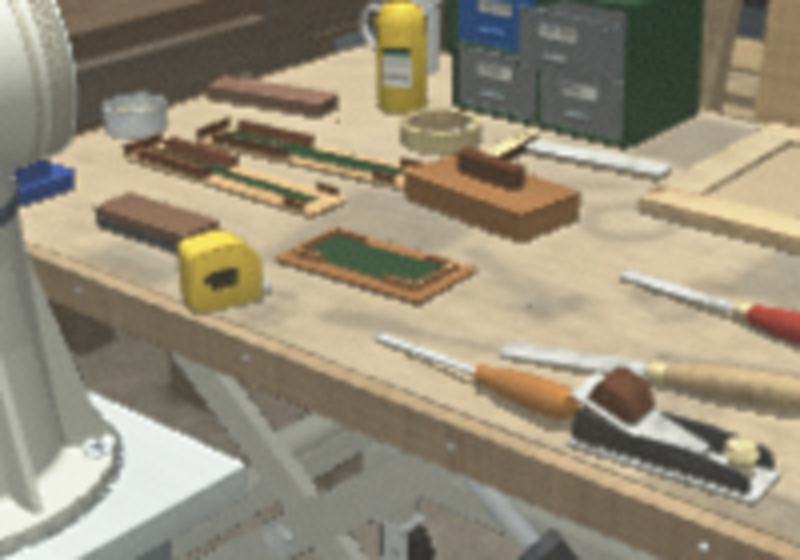

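```bash
cat > h.py <<'E'
from station import readout, vision, order
import cv2,numpy as np
from scipy.spatial.transform import Rotation as Ro
def p2w(c,px,z):
    px=np.atleast_2d(np.array(px,float)); K=c["intrinsics"]; C=-c["R"].T@c["t"]
    d=(c["R"].T@np.linalg.inv(K)@np.c_[px,np.ones(len(px))].T).T
    return C+d*((z-C[2])/d[:,2])[:,None]
def w2p(c,X):
    X=np.atleast_2d(X); p=(c["intrinsics"]@(c["R"]@X.T+c["t"][:,None])).T
    return p[:,:2]/p[:,2:]
def shot(n,f=None):
    c=vision.camera(n)
    if f: cv2.imwrite(f"pics/{f}.png",c["img"][:,:,::-1])
    c["hsv"]=cv2.cvtColor(c["img"],cv2.COLOR_RGB2HSV); return c
def blobs(c,lo,hi,roi=None,amin=30):
    m=cv2.inRange(c["hsv"],np.array(lo),np.array(hi))
    if roi: 
        k=np.zeros_like(m); x0,y0,x1,y1=roi; k[y0:y1,x0:x1]=255; m&=k
    cs,_=cv2.findContours(m,cv2.RETR_EXTERNAL,cv2.CHAIN_APPROX_NONE)
    return m,sorted([q for q in cs if cv2.contourArea(q)>amin],key=cv2.contourArea,reverse=True)
def rect(c,cnt,z):
    W=p2w(c,cnt[:,0,:],z)[:,:2]*1000
    (cx,cy),(w,h),a=cv2.minAreaRect(W.astype(np.float32))
    if w>h: w,h,a=h,w,a+90   # h long; long axis dir = a+90
    return np.array([cx,cy]),w,h,((a+90)+90)%180-90   # long axis angle deg in world
def tool():
    o=readout.get_obs(); R=Ro.from_euler("xyz",o["eef_rot"]).as_matrix(); return o,R,o["eef_pos"]
def state():
    o,R,p=tool(); g=p+0.155*R[:,0]
    print("t %.2f tcp"%o["time"],(p*1000).round(1),"grasp",(g*1000).round(1),"x",R[:,0].round(3),"jaw",R[:,2].round(3),"jawang %.2f"%np.degrees(np.arctan2(R[1,2],R[0,2])),"F",o["contact_force"].round(1),"w %.1f"%(o["gripper_width"]*1000),"q",o["q"].round(2))
E
python3 - <<'E'
from h import *
state()
c=shot("top")
h=c["hsv"]
for n,p in dict(stone=(155,237),wood=(320,222),red=(325,187),lid=(240,170),groove=(150,170),recess=(217,217),orange=(290,251),strip=(98,140),bench=(255,230),blade=(290,228),batten=(213,167),trayply=(160,204)).items(): print(n,h[p[1],p[0]], c["img"][p[1],p[0]])
E
```

```text
t 0.15 tcp [153.2 605.7 404.1] grasp [153.2 605.6 249.1] x [-0.    -0.001 -1.   ] jaw [ 0.245  0.969 -0.001] jawang 75.80 F [-0.3  0.3  0.5] w 85.6 q [ 1.32  0.35  1.63 -0.    1.16 -0.  ]
stone [ 12  73 139] [139 115  99]
wood [ 18  78 157] [157 138 109]
red [  2 160 156] [156  66  58]
lid [ 18  53 169] [169 155 134]
groove [71 85 87] [58 87 69]
recess [ 69  66 109] [ 81 109  89]
orange [ 16 152 156] [156 112  63]
strip [ 10  89 129] [129  99  84]
bench [ 18  52 162] [162 149 129]
blade [ 18   7 172] [172 170 167]
batten [ 11 144  94] [94 60 41]
trayply [ 17  78 166] [166 144 115]
```

Run:
```python
from h import *
c=shot("top")
np.set_printoptions(suppress=True,precision=1)
def rep(n,lo,hi,roi,z,k=2):
    m,cs=blobs(c,lo,hi,roi)
    for q in cs[:k]:
        r=rect(c,q,z); print(n,r[0],"w %.1f h %.1f ang %.2f"%r[1:],cv2.contourArea(q))
rep("stone",(0,60,90),(15,120,160),(125,225,190,250),.024)
rep("grooves",(50,50,30),(90,255,150),(100,150,192,212),.006)
rep("recess",(50,40,30),(90,255,150),(185,195,250,235),.006)
rep("boxplinth",(5,110,90),(18,255,220),(185,195,250,235),.006)
rep("lid",(5,100,80),(18,255,220),(185,145,250,190),.033)
rep("red",(0,120,80),(8,255,255),(265,175,345,195),.02)
rep("wood",(14,68,110),(24,255,255),(295,208,345,232),.015)
rep("blades",(0,0,150),(179,30,255),(265,175,345,240),.003,4)
```

```text
stone [397.9 227.3] w 48.2 h 132.2 ang -87.25 425.0
grooves [650.8 269.2] w 27.7 h 247.5 ang -83.05 355.5
grooves [548.6 288. ] w 15.0 h 245.9 ang 89.25 150.5
recess [470.6   4.7] w 51.3 h 135.9 ang -86.82 453.5
boxplinth [471.3   4.2] w 86.0 h 169.0 ang -86.86 969.5
lid [653.6   8.7] w 86.2 h 168.4 ang 83.25 988.5
red [ 576.1 -397.2] w 22.4 h 108.3 ang 89.26 134.5
wood [ 456.7 -397.2] w 26.1 h 116.0 ang -76.85 165.0
blades [ 424.  -261.6] w 25.3 h 130.0 ang -76.82 190.5
blades [ 592.7 -259.1] w 15.1 h 128.9 ang 84.06 95.0
```

>>> {"fn": "move_arm", "kwargs": {
  "series": [60,12.3,-40.5,0,0,0,-2.6,60,12.3,-40.5,0,0,0,-2.6,60,12.3,-40.5,0,0,0,-2.6,60,12.3,-40.5,0,0,0,-2.6,60,12.3,-40.5,0,0,0,-2.6,60,12.3,-40.5,0,0,0,-2.6,60,12.3,-40.5,0,0,0,-2.6,60,12.3,-40.5,0,0,0,-2.6],
  "newtons": 40
}}

```text
time: 1.05
eef_pos: [0.2517, 0.2803, 0.4047]
eef_rot: [-0.424, 1.57, 0.535]
contact_force: [1.2, -0.2, -0.1]
gripper_width: 0.0603
```

>>> {"fn": "move_arm", "kwargs": {
  "series": [60,12.3,-40.5,0,0,0,-2.6,60,12.3,-40.5,0,0,0,-2.6,60,12.3,-40.5,0,0,0,-2.6,60,12.3,-40.5,0,0,0,-2.6,60,12.3,-40.5,0,0,0,-2.6,60,12.3,-40.5,0,0,0,-2.6,60,12.3,-40.5,0,0,0,-2.6,60,12.3,-40.5,0,0,0,-2.6]
}}

```text
time: 1.85
eef_pos: [0.3501, -0.0439, 0.405]
eef_rot: [-0.58, 1.57, 0.015]
contact_force: [0.8, 0.8, -0.8]
gripper_width: 0.06
```

>>> {"fn": "move_arm", "kwargs": {
  "series": [60,12.3,-40.5,-10,0,0,-2.6,60,12.3,-40.5,-10,0,0,-2.6,60,12.3,-40.5,-10,0,0,-2.6,60,12.3,-40.5,-10,0,0,-2.6,60,12.3,-40.5,-10,0,0,-2.6,60,12.3,-40.5,-10,0,0,-2.6,60,12.3,-40.5,-10,0,0,-2.6,60,12.3,-40.5,-10,0,0,-2.6]
}}

```text
time: 2.65
eef_pos: [0.4487, -0.3679, 0.3241]
eef_rot: [1.283, 1.571, 1.515]
contact_force: [0.2, 0.2, 0.3]
gripper_width: 0.06
```

Run:
```python
from h import *
state(); c=shot("wrist","w1"); print((-c["R"].T@c["t"]).round(3)); state()
```

```text
t 2.65 tcp [ 448.7 -367.9  324.1] grasp [ 448.7 -367.9  169.1] x [ 0.  0. -1.] jaw [0.973 0.23  0.   ] jawang 13.27 F [0.2 0.2 0.3] w 60.0 q [-0.69  0.37  1.8   0.    0.97 -0.92]
[ 0.43  -0.288  0.293]
t 2.70 tcp [ 450.3 -372.7  322.9] grasp [ 450.5 -373.2  167.9] x [ 0.002 -0.003 -1.   ] jaw [0.974 0.226 0.001] jawang 13.08 F [ 1.4 -5.3  0.5] w 60.1 q [-0.69  0.38  1.8  -0.    0.96 -0.92]
```

View pics/w1.png

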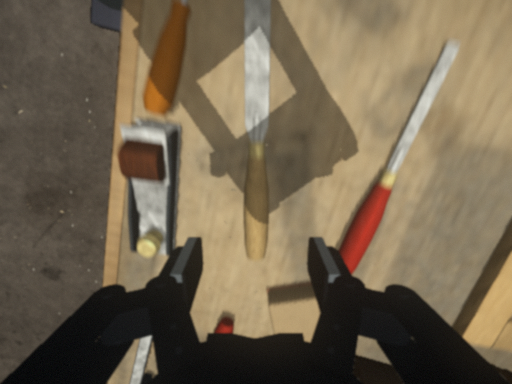

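Run:
```python
from h import *
state(); c=shot("wrist"); im=c["img"][:,:,::-1]
cv2.imwrite("pics/w2.png",cv2.resize(im[110:290,190:330],None,fx=3.3,fy=3.3,interpolation=cv2.INTER_CUBIC))
np.save("c.npy",c,allow_pickle=True)
for r in (40,100,130): print(r,c["hsv"][r,236:282].tolist())
```

```text
t 2.70 tcp [ 450.3 -372.7  322.9] grasp [ 450.5 -373.2  167.9] x [ 0.002 -0.003 -1.   ] jaw [0.974 0.226 0.001] jawang 13.08 F [ 1.4 -5.3  0.5] w 60.1 q [-0.69  0.38  1.8  -0.    0.96 -0.92]
40 [[19, 87, 109], [20, 82, 109], [20, 88, 110], [17, 87, 114], [19, 84, 121], [19, 70, 138], [21, 37, 160], [24, 21, 183], [28, 16, 195], [27, 14, 195], [30, 15, 193], [28, 16, 196], [28, 16, 197], [27, 14, 197], [27, 13, 197], [30, 13, 198], [28, 15, 198], [25, 14, 198], [30, 12, 195], [27, 14, 195], [30, 13, 192], [27, 15, 191], [27, 15, 192], [30, 11, 189], [30, 15, 188], [27, 15, 188], [27, 15, 186], [25, 16, 188], [27, 15, 184], [27, 15, 183], [25, 16, 176], [28, 19, 157], [21, 42, 127], [19, 71, 104], [18, 86, 98], [19, 83, 98], [19, 88, 98], [18, 82, 103], [18, 82, 103], [19, 84, 106], [19, 81, 107], [19, 82, 109], [18, 85, 108], [20, 87, 103], [19, 84, 103], [20, 85, 102]]
100 [[20, 82, 186], [20, 82, 189], [19, 81, 191], [20, 82, 190], [20, 83, 190], [20, 84, 186], [20, 72, 183], [20, 42, 177], [23, 19, 176], [28, 19, 176], [28, 19, 173], [25, 17, 170], [30, 18, 174], [30, 14, 179], [25
[... 457 characters left out ...]
71], [19, 86, 166]]
130 [[19, 79, 175], [20, 79, 172], [20, 78, 170], [19, 75, 173], [20, 78, 173], [19, 77, 175], [19, 78, 174], [19, 78, 167], [20, 81, 148], [19, 81, 132], [19, 83, 113], [20, 75, 105], [20, 60, 106], [21, 36, 113], [27, 22, 115], [27, 21, 111], [23, 21, 109], [26, 18, 115], [27, 19, 120], [24, 21, 120], [30, 15, 116], [23, 20, 112], [24, 24, 108], [30, 18, 115], [25, 22, 125], [19, 30, 120], [20, 48, 106], [20, 67, 99], [18, 81, 97], [18, 81, 97], [18, 82, 96], [20, 77, 96], [19, 81, 97], [18, 81, 94], [19, 79, 94], [19, 87, 97], [19, 86, 95], [18, 87, 97], [19, 81, 97], [19, 82, 99], [20, 82, 99], [19, 83, 101], [19, 83, 104], [21, 80, 102], [19, 79, 103], [20, 78, 101]]
```

View pics/w2.png

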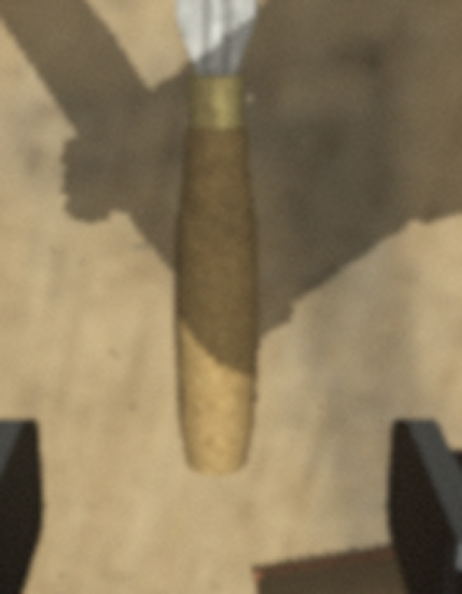

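Run:
```python
from h import *
np.set_printoptions(suppress=True,precision=1)
c=np.load("c.npy",allow_pickle=True).item()
S=c["hsv"][:,:,1]
for r in range(5,125,20):
    x=np.where(S[r,225:300]<45)[0]+225; a,b=x.min()-.5,x.max()+.5
    print(r,a,b,p2w(c,[((a+b)/2,r)],.006)[0]*1000,np.linalg.norm(p2w(c,[(a,r)],.006)-p2w(c,[(b,r)],.006))*1000)
for z in (.01,.015,.02): print("end",p2w(c,[(255.2,252.5)],z)[0]*1000)
print("ferrule",p2w(c,[(255.8,133.6),(255.6,148.8)],.015)*1000)
print("handle mid",p2w(c,[((178+259)/2/3.3+190,250/3.3+110)],.015)*1000, "grasp proj", w2p(c,tool()[2]+.155*tool()[1][:,0]))
```

```text
5 241.5 268.5 [ 414.9 -216.     6. ] 24.101846204342287
25 241.5 267.5 [ 418.  -231.3    6. ] 23.687233177425565
45 242.5 268.5 [ 422.6 -247.     6. ] 24.18574190838544
65 242.5 267.5 [ 426.  -263.6    6. ] 23.755111384353455
85 242.5 267.5 [ 430.  -280.9    6. ] 24.276761655001593
105 242.5 267.5 [ 434.2 -298.9    6. ] 24.82183690406979
end [ 471.9 -459.6   10. ]
end [ 471.1 -456.7   15. ]
end [ 470.4 -453.7   20. ]
ferrule [[ 441.1 -325.    15. ]
 [ 444.3 -339.8   15. ]]
handle mid [[ 453.9 -377.8   15. ]] grasp proj [[253.1 260.1]]
```

>>> {"fn": "move_arm", "kwargs": {
  "series": [60,1.8,-0.8,-28,0,0,0,60,0,0,-28,0,0,0,60,0,0,-28,0,0,0,60,0,0,-28,0,0,0,60,0,0,-20,0,0,0,60,0,0,-10,0,0,0,60,0,0,-6,0,0,0,60,0,0,0,0,0,0]
}}

```text
time: 3.55
eef_pos: [0.4503, -0.3667, 0.1766]
eef_rot: [2.195, 1.57, 2.429]
contact_force: [0.3, 0.4, 0.4]
gripper_width: 0.0596
```

>>> {"fn": "move_arm", "kwargs": {
  "series": [20,0,0,0,0,0,0,15,0,0,0,0,0,0,10,0,0,0,0,0,0,10,0,0,0,0,0,0,10,0,0,0,0,0,0,10,0,0,0,0,0,0,10,0,0,0,0,0,0,10,0,0,0,0,0,0]
}}

```text
time: 4.35
eef_pos: [0.4506, -0.3671, 0.1778]
eef_rot: [-0.889, 1.569, -0.655]
contact_force: [-0.7, 1.1, 6.0]
gripper_width: 0.0238
```

Run:
```python
from h import *
state(); c=shot("wrist","w3")
```

```text
t 4.35 tcp [ 450.6 -367.1  177.8] grasp [ 450.8 -367.3   22.8] x [ 0.001 -0.001 -1.   ] jaw [0.973 0.232 0.001] jawang 13.40 F [-0.7  1.1  6. ] w 23.8 q [-0.69  0.59  1.87  0.    0.68 -0.92]
```

View pics/w3.png

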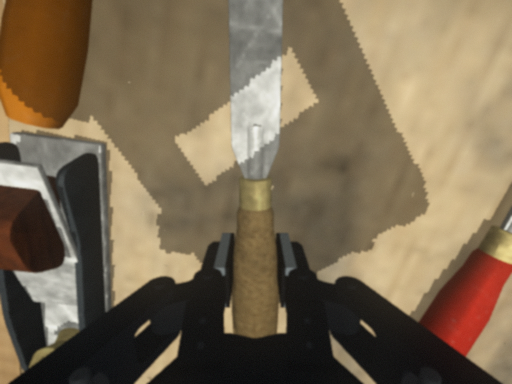

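>>> {"fn": "move_arm", "kwargs": {
  "series": [10,0,0,10,0,0,0,10,0,0,20,0,0,0,10,0,0,25,0,0,0,10,0,0,25,0,0,0,10,0,0,25,0,0,0,10,0,0,25,0,0,0,10,0,0,20,0,0,0,10,0,0,14,0,0,0],
  "newtons": 60
}}

```text
time: 5.2
eef_pos: [0.4503, -0.3669, 0.343]
eef_rot: [-0.927, 1.569, -0.693]
contact_force: [-0.1, -0.2, -1.4]
gripper_width: 0.0224
```

>>> {"fn": "move_arm", "kwargs": {
  "series": [10,5,20,0,0,0,0,10,10,40,0,0,0,-1,10,10,40,0,0,0,-1,10,10,40,0,0,0,-1,10,10,40,0,0,0,-1,10,10,40,0,0,0,-1,10,10,40,0,0,0,-1,10,10,40,0,0,0,0]
}}

```text
time: 6.0
eef_pos: [0.5252, -0.0652, 0.3409]
eef_rot: [3.125, 1.571, -3.03]
contact_force: [1.0, -0.6, -1.0]
gripper_width: 0.0232
```

>>> {"fn": "move_arm", "kwargs": {
  "series": [10,10,40,0,0,0,0,10,10,40,0,0,0,0,10,10,40,0,0,0,0,10,10,40,0,0,0,0,10,10,40,0,0,0,0,10,10,40,0,0,0,0,10,10,40,0,0,0,0,10,5,30,0,0,0,0]
}}

```text
time: 6.8
eef_pos: [0.6005, 0.2455, 0.3408]
eef_rot: [1.01, 1.57, 1.14]
contact_force: [-0.1, -0.5, -1.5]
gripper_width: 0.0233
```

>>> {"fn": "move_arm", "kwargs": {
  "series": [10,0,17,0,0,0,0,10,0,0,0,0,0,0,10,0,0,0,0,0,0,10,0,0,0,0,0,0,10,0,0,0,0,0,0,10,0,0,0,0,0,0,10,0,0,0,0,0,0,10,0,0,0,0,0,0]
}}

```text
time: 7.6
eef_pos: [0.6004, 0.2598, 0.3408]
eef_rot: [0.037, 1.571, 0.166]
contact_force: [-0.3, -0.9, -1.4]
gripper_width: 0.0235
```

Run:
```python
from h import *
state(); c=shot("wrist","w4");np.save("c4.npy",c,allow_pickle=True)
```

```text
t 7.60 tcp [600.4 259.8 340.8] grasp [600.4 259.8 185.8] x [ 0.  0. -1.] jaw [0.992 0.128 0.   ] jawang 7.38 F [-0.3 -0.9 -1.4] w 23.5 q [ 0.41  0.46  1.62 -0.    1.06  0.28]
```

View pics/w4.png

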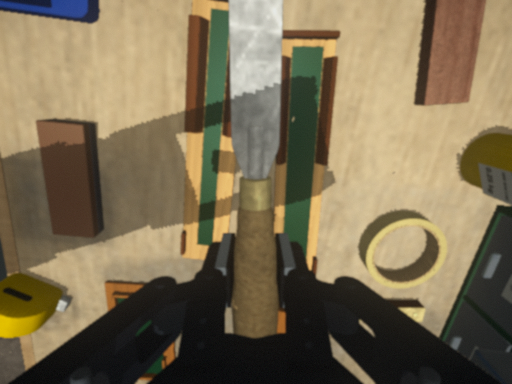

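Run:
```python
from h import *
np.set_printoptions(suppress=True,precision=1)
c=np.load("c4.npy",allow_pickle=True).item()
for n,roi in dict(wide=(283,40,345,240),narrow=(190,5,232,250)).items():
    m,cs=blobs(c,(45,60,20),(95,255,255),roi)
    P=[]
    for r in range(roi[1],roi[3],12):
        x=np.where(m[r])[0]
        if len(x)<5: continue
        e=p2w(c,[(x.min()-.0,r),(x.max()+0.,r)],.006)*1000
        print(n,r,x.min(),x.max(),e.mean(0)[:2],"w %.1f"%np.linalg.norm(e[0]-e[1]))
    ys=np.where(m.any(1))[0]; print(ys.min(),ys.max(),[p2w(c,[(np.where(m[y])[0].mean(),y)],.006)[0]*1000 for y in (ys.min(),ys.max())])
im=c["img"][:,:,::-1]
cv2.imwrite("pics/w4a.png",cv2.resize(im[0:280,170:360],None,fx=2.1*1.9,fy=2.1,interpolation=cv2.INTER_CUBIC))
cv2.imwrite("pics/w4b.png",cv2.resize(im[20:190,270:350],None,fx=3.5*2,fy=3.5,interpolation=cv2.INTER_CUBIC))
```

```text
wide 52 293 321 [636.3 392.3] w 27.9
wide 64 292 320 [637.3 381.4] w 28.3
wide 76 292 319 [638.9 370.3] w 27.6
wide 88 291 318 [640.1 358.9] w 28.0
wide 100 291 318 [642.3 347.2] w 28.4
wide 112 290 316 [642.9 335.1] w 27.7
wide 124 290 315 [644.7 322.8] w 27.0
wide 136 289 314 [646.  310.1] w 27.3
wide 148 288 313 [647.3 297. ] w 27.7
wide 160 288 312 [649.2 283.6] w 27.0
wide 172 288 311 [651.1 269.8] w 26.2
wide 184 287 310 [652.5 255.5] w 26.6
wide 196 287 309 [654.6 240.9] w 25.8
wide 208 286 308 [656.1 225.8] w 26.2
wide 220 285 307 [657.7 210.3] w 26.6
wide 232 285 306 [659.9 194.3] w 25.8
47 239 [array([633.7, 396.4,   6. ]), array([664.1, 185.1,   6. ])]
narrow 17 212 227 [547.1 411.3] w 14.4
narrow 29 211 227 [547.5 401.1] w 15.6
narrow 41 210 226 [547.4 390.6] w 15.8
narrow 53 209 225 [547.4 379.8] w 16.0
narrow 65 208 225 [547.8 368.8] w 17.2
narrow 77 208 224 [548.2 357.6] w 16.4
narrow 89 207 223 [548.2 346. ] w 16.6
narrow 101 206 222 [548.1 334. ] w 16.8
narrow 113 206 220 [548.  321.8] w 14.9
narrow 125 206 220 [549.  309.3] w 15.1
narrow 137 204 219 [548.4 296.3] w 16.4
narrow 149 204 218 [548.9 283.1] w 15.5
narrow 161 203 216 [548.3 269.4] w 14.6
narrow 173 203 216 [549.4 255.4] w 14.8
narrow 185 202 215 [549.3 241. ] w 15.1
narrow 197 201 214 [549.3 226.1] w 15.3
narrow 221 200 212 [549.8 195. ] w 14.5
narrow 233 199 211 [549.7 178.7] w 14.8
10 244 [array([542.3, 416.5,   6. ]), array([556.4, 164.1,   6. ])]
```

View pics/w4a.png

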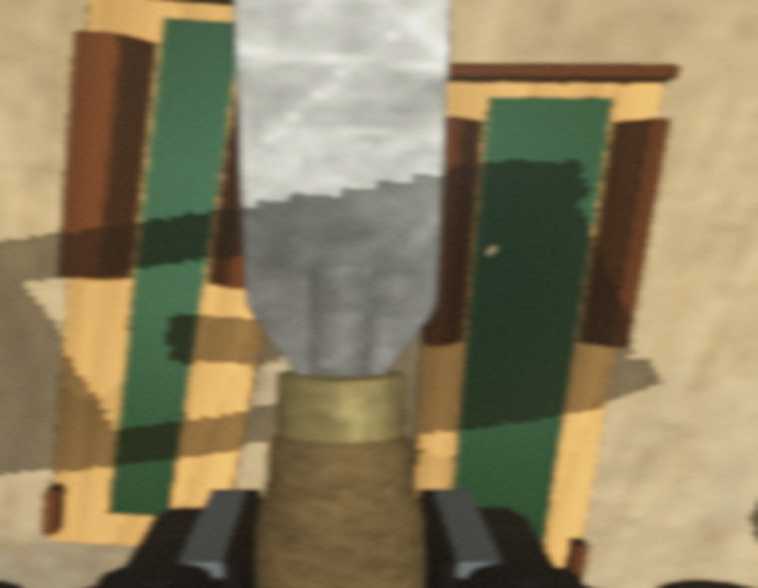

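Run:
```python
from h import *
np.set_printoptions(suppress=True,precision=1)
c=np.load("c4.npy",allow_pickle=True).item()
f=lambda u,v:(170+u/3.99,v/2.1)
for n,u,v,z in [("stop bottom",560,82,.006),("cheekL far",470,118,.018),("cheekR far",640,119,.018),("cheekL near",445,345,.018),("cheekR near",605,346,.018),("N cheekL far",115,33,.018),("N cheekL near",95,277,.018),("N end bed",150,542,.006),("N green end",140,513,.006)]:
    print(n,p2w(c,[f(u,v)],z)[0]*1000)
# axes
```

```text
stop bottom [637.4 404.    6. ]
cheekL far [616.8 384.3  18. ]
cheekR far [657.6 389.2  18. ]
cheekL near [627.8 278.6  18. ]
cheekR near [671.1 283.7  18. ]
N cheekL far [529.8 407.1  18. ]
N cheekL near [531.3 301.   18. ]
N end bed [555.5 143.6   6. ]
N green end [550.9 163.    6. ]
```

Run:
```python
from h import *
for f in ("w3","w4"):
    h=cv2.cvtColor(cv2.imread(f"pics/{f}.png"),cv2.COLOR_BGR2HSV)
    for r in (3,20,40,60,80,100,120):
        x=np.where(h[r,200:312,1]<38)[0]+200; print(f,r,x.min(),x.max(),x.max()-x.min()+1)
```

```text
w3 3 229 282 54
w3 20 229 281 53
w3 40 230 280 51
w3 60 230 280 51
w3 80 230 280 51
w3 100 231 280 50
w3 120 231 279 49
w4 3 229 282 54
w4 20 228 282 55
w4 40 230 280 51
w4 60 230 281 52
w4 80 230 281 52
w4 100 231 280 50
w4 120 232 279 48
```

>>> {"fn": "move_arm", "kwargs": {
  "series": [10,10,-7,0,0,0,-0.3,10,20,-14,0,0,0,-0.3,10,16,-12,0,0,0,0,10,10.4,-6,-20,0,0,0,10,0,0,-40,0,0,0,10,0,0,-40,0,0,0,10,0,0,-20,0,0,0,10,0,0,0,0,0,0]
}}

```text
time: 8.45
eef_pos: [0.6559, 0.2199, 0.2168]
eef_rot: [-2.925, 1.565, -2.807]
contact_force: [-0.3, -0.4, -2.5]
gripper_width: 0.0229
```

Run:
```python
from h import *
state(); c=shot("wrist","w5");np.save("c5.npy",c,allow_pickle=True); state()
```

```text
t 8.45 tcp [655.9 219.9 216.8] grasp [655.  219.6  61.8] x [-0.006 -0.002 -1.   ] jaw [ 0.993  0.118 -0.006] jawang 6.76 F [-0.3 -0.4 -2.5] w 22.9 q [ 0.32  0.66  1.6  -0.    0.89  0.2 ]
t 8.50 tcp [656.8 220.4 219.2] grasp [656.4 220.2  64.2] x [-0.003 -0.001 -1.   ] jaw [ 0.993  0.118 -0.003] jawang 6.77 F [ 0.6 -0.3 -0.3] w 23.0 q [ 0.32  0.65  1.6  -0.    0.89  0.2 ]
```

View pics/w5.png

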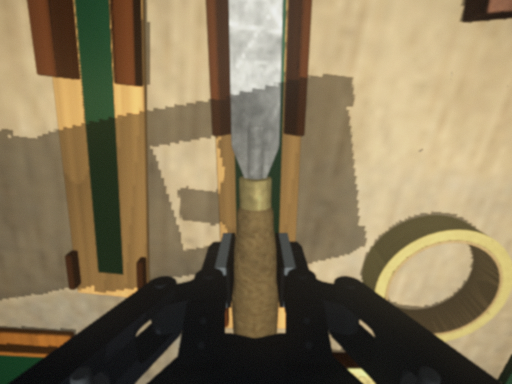

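>>> {"fn": "move_arm", "kwargs": {
  "series": [10,0,0,-10,0,0,0,10,0,0,-10,0,0,0,10,0,0,-6,0,0,0,10,0,0,-4,0,0,0,10,0,0,-3,0,0,0,10,0,0,-2,0,0,0,10,0,0,0,0,0,0,10,0,0,0,0,0,0]
}}

```text
time: 9.3
eef_pos: [0.6568, 0.2212, 0.1859]
eef_rot: [0.166, 1.57, 0.285]
contact_force: [-0.3, 0.2, -1.4]
gripper_width: 0.0231
```

Run:
```python
from h import *
np.set_printoptions(suppress=True,precision=1)
state()
c=np.load("c5.npy",allow_pickle=True).item()
m,cs=blobs(c,(45,60,20),(95,255,255),(60,0,140,285))
P=[]
for r in range(3,272,14):
    x=np.where(m[r])[0]
    if len(x)<5: continue
    e=p2w(c,[(x.min()-.5,r),(x.max()+.5,r)],.006)*1000; P.append(e.mean(0)[:2])
    print(r,x.min(),x.max(),P[-1],"w %.1f"%np.linalg.norm(e[0]-e[1]))
P=np.array(P); k=np.polyfit(P[:,1],P[:,0],1); print(k,np.degrees(np.arctan(-k[0])))
ys=np.where(m[:,100:125].any(1))[0]; print(ys.max(),p2w(c,[(109,ys.max()+.5)],.006)*1000)
cv2.imwrite("pics/w5b.png",cv2.resize(c["img"][:300,20:170,::-1],None,fx=4,fy=2,interpolation=cv2.INTER_CUBIC))
```

```text
t 9.30 tcp [656.8 221.2 185.9] grasp [656.8 221.2  30.9] x [ 0.  0. -1.] jaw [1.  0.1 0. ] jawang 6.81 F [-0.3  0.2 -1.4] w 23.1 q [ 0.3  0.7  1.6 -0.   0.8  0.2]
3 76 107 [548.3 341.3] w 18.0
17 78 108 [548.6 334.4] w 17.7
31 79 109 [548.7 327.3] w 18.0
45 80 109 [548.5 320. ] w 17.7
59 81 110 [548.6 312.5] w 17.9
73 82 110 [548.4 304.8] w 17.6
87 84 111 [548.7 296.8] w 17.2
101 85 112 [548.8 288.6] w 17.5
115 86 113 [548.9 280.2] w 17.8
143 91 113 [549.5 262.4] w 15.1
157 90 114 [548.9 253. ] w 16.7
171 91 115 [549.  243.4] w 17.0
185 93 116 [549.4 233.5] w 16.6
199 94 117 [549.6 223.1] w 16.8
213 95 117 [549.3 212.4] w 16.4
227 96 118 [549.4 201.3] w 16.7
241 98 119 [549.9 189.9] w 16.3
255 98 120 [549.7 177.9] w 17.4
269 100 120 [549.8 165.6] w 16.2
[ -0.  551.3] 0.4826374147790571
272 [[548.9 162.3   6. ]]
```

View pics/w5b.png

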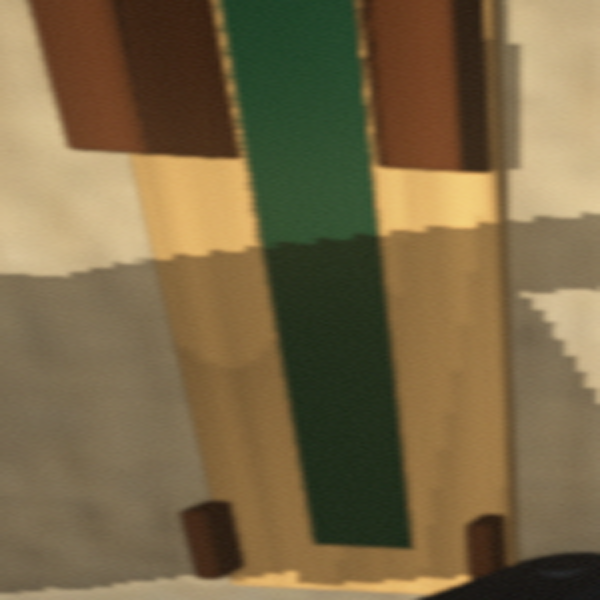

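>>> {"fn": "move_arm", "kwargs": {
  "series": [10,0,0,-1,0,0,0,10,0,0,-1,0,0,0,10,0,0,0,0,0,0,50,0,0,0,0,0,0,50,0,0,0,0,0,0,50,0,0,0,0,0,0,50,0,0,10,0,0,0,50,0,0,20,0,0,0]
}}

```text
time: 10.1
eef_pos: [0.656, 0.2209, 0.2129]
eef_rot: [-2.941, 1.568, -2.822]
contact_force: [1.6, 0.2, -0.0]
gripper_width: 0.0501
```

Run:
```python
from h import *
np.set_printoptions(suppress=True,precision=1)
state()
c=np.load("c5.npy",allow_pickle=True).item()
for n,p,z in [("L",(46,75.3),.018),("R",(127.5,84.5),.018),("end",(102,289),.006)]: print(n,p2w(c,[p],z)*1000)
```

```text
t 10.10 tcp [656.  220.9 212.9] grasp [655.6 220.7  57.9] x [-0. -0. -1.] jaw [ 1.   0.1 -0. ] jawang 6.80 F [ 1.6  0.2 -0. ] w 50.1 q [0.3 0.7 1.6 0.  0.9 0.2]
L [[526.6 300.   18. ]]
R [[572.4 300.5  18. ]]
end [[542.6 146.1   6. ]]
```

>>> {"fn": "move_arm", "kwargs": {
  "series": [60,0,0,30,0,0,0,60,0,0,30,0,0,0,60,0,0,30,0,0,0,60,0,0,30,0,0,0,60,0,0,20,0,0,0,60,0,0,0,0,0,0,60,0,0,0,0,0,0,60,0,0,0,0,0,0]
}}

```text
time: 10.9
eef_pos: [0.6562, 0.221, 0.3525]
eef_rot: [-2.953, 1.569, -2.834]
contact_force: [0.0, 0.3, -1.0]
gripper_width: 0.06
```

Run:
```python
from h import *
state(); c=shot("wrist","w6");np.save("c6.npy",c,allow_pickle=True)
```

```text
t 10.90 tcp [656.2 221.  352.5] grasp [655.9 220.9 197.5] x [-0.002 -0.001 -1.   ] jaw [ 0.993  0.118 -0.002] jawang 6.80 F [ 0.   0.3 -1. ] w 60.0 q [0.32 0.5  1.52 0.   1.12 0.2 ]
```

View pics/w6.png

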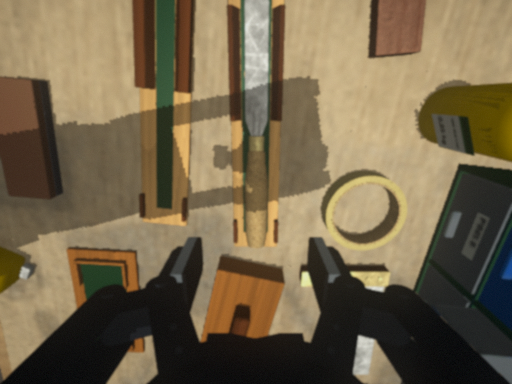

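>>> {"fn": "move_arm", "kwargs": {
  "series": [60,-2,-20,0,0,0,-0.8,60,-5,-40,0,0,0,-0.9,60,-5,-40,0,0,0,-0.9,60,-5,-40,0,0,0,-0.9,60,-5,-40,0,0,0,-0.9,60,-5,-40,0,0,0,-0.9,60,-5,-40,0,0,0,-0.9,60,-5,-40,0,0,0,-0.9]
}}

```text
time: 11.75
eef_pos: [0.6186, -0.0813, 0.3529]
eef_rot: [-3.093, 1.569, -3.099]
contact_force: [1.1, 0.5, 0.3]
gripper_width: 0.0601
```

>>> {"fn": "move_arm", "kwargs": {
  "series": [60,-6,-46,-4,0,0,-0.9,60,-6,-46,-4,0,0,-0.9,60,-6,-46,-4,0,0,-0.9,60,-6,-46,-4,0,0,-0.9,60,-6,-46,-4,0,0,-0.9,60,-6,-36,-4,0,0,-0.9,60,-3,-20,-4,0,0,-1,60,0,0,0,0,0,0]
}}

```text
time: 12.55
eef_pos: [0.5792, -0.3674, 0.3241]
eef_rot: [2.931, 1.569, 2.81]
contact_force: [0.9, 0.6, 0.2]
gripper_width: 0.06
```

Run:
```python
from h import *
state(); c=shot("wrist","w7");np.save("c7.npy",c,allow_pickle=True); state()
```

```text
t 12.55 tcp [ 579.2 -367.4  324.1] grasp [ 578.9 -367.3  169.1] x [-0.002  0.001 -1.   ] jaw [ 0.993 -0.121 -0.002] jawang -6.93 F [0.9 0.6 0.2] w 60.0 q [-0.57  0.52  1.56 -0.    1.06 -0.45]
t 12.60 tcp [ 579.8 -365.8  324.5] grasp [ 579.5 -365.6  169.5] x [-0.002  0.001 -1.   ] jaw [ 0.993 -0.119 -0.002] jawang -6.83 F [-0.1  0.4  0.6] w 60.0 q [-0.57  0.52  1.56  0.    1.06 -0.45]
```

View pics/w7.png

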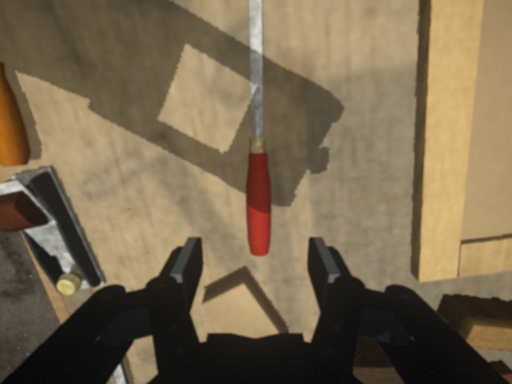

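Run:
```python
from h import *
np.set_printoptions(suppress=True,precision=1)
c=np.load("c7.npy",allow_pickle=True).item()
S=c["hsv"][:,:,1]; P=[]
for r in range(3,130,14):
    x=np.where(S[r,235:280]<45)[0]+235; a,b=x.min()-.5,x.max()+.5
    P.append(p2w(c,[((a+b)/2,r)],.006)[0]*1000); print(r,a,b,P[-1])
m,cs=blobs(c,(0,130,40),(8,255,255),(220,130,300,270)); m|=0
m2=cv2.inRange(c["hsv"],np.array((172,130,40)),np.array((179,255,255))); m2[:130]=0; m2[270:]=0; m2[:,:220]=0;m2[:,300:]=0; m|=m2
ys=np.where(m.any(1))[0]; print(ys.min(),ys.max())
for r in range(ys.min()+5,ys.max(),15):
    x=np.where(m[r])[0]; print(r,x.min(),x.max(),p2w(c,[(x.mean(),r)],.015)*1000)
e=p2w(c,[(np.where(m[ys.max()])[0].mean(),ys.max()+.5)],.015)[0]*1000
P=np.array(P); k=np.polyfit(P[:,1],P[:,0],1); ang=90-np.degrees(np.arctan(k[0])); d=np.array([np.cos(np.radians(ang)),np.sin(np.radians(ang))])
print("end",e,"ang",ang,"pt",e[:2]+92*d, "by axis x", np.polyval(k,(e[:2]+92*d)[1]))
```

```text
3 248.5 261.5 [ 599.  -204.5    6. ]
17 248.5 262.5 [ 598.2 -215.4    6. ]
31 248.5 262.5 [ 596.8 -226.5    6. ]
45 248.5 262.5 [ 595.4 -238.     6. ]
59 249.5 262.5 [ 594.5 -249.9    6. ]
73 250.5 262.5 [ 593.5 -262.1    6. ]
87 250.5 262.5 [ 592.  -274.6    6. ]
101 250.5 262.5 [ 590.5 -287.5    6. ]
115 251.5 262.5 [ 589.4 -300.9    6. ]
129 251.5 262.5 [ 587.8 -314.7    6. ]
153 255
158 249 266 [[ 584.9 -342.8   15. ]]
173 248 268 [[ 583.5 -358.7   15. ]]
188 247 269 [[ 581.6 -375.1   15. ]]
203 247 270 [[ 580.2 -392.1   15. ]]
218 247 270 [[ 578.1 -409.7   15. ]]
233 248 269 [[ 575.9 -428.    15. ]]
248 250 268 [[ 574.3 -447.1   15. ]]
end [ 573.2 -456.9   15. ] ang 84.1718254458646 pt [ 582.5 -365.4] by axis x 582.689926728721
```

>>> {"fn": "move_arm", "kwargs": {
  "series": [60,2,0,-28,0,0,1,60,0,0,-28,0,0,0,60,0,0,-28,0,0,0,60,0,0,-28,0,0,0,60,0,0,-20,0,0,0,60,0,0,-10,0,0,0,60,0,0,-4.5,0,0,0,60,0,0,0,0,0,0]
}}

```text
time: 13.4
eef_pos: [0.583, -0.3643, 0.1793]
eef_rot: [2.097, 1.571, 1.998]
contact_force: [0.1, -0.5, -0.6]
gripper_width: 0.0598
```

Run:
```python
from h import *
state(); c=shot("wrist","w8"); state()
```

```text
t 13.40 tcp [ 583.  -364.3  179.3] grasp [ 583.  -364.3   24.3] x [-0.  0. -1.] jaw [ 0.995 -0.099 -0.   ] jawang -5.66 F [ 0.1 -0.5 -0.6] w 59.8 q [-0.56  0.7   1.62  0.    0.82 -0.46]
t 13.45 tcp [ 583.2 -364.6  180. ] grasp [ 583.3 -364.7   25. ] x [ 0.001 -0.    -1.   ] jaw [ 0.995 -0.099  0.001] jawang -5.67 F [-0.4 -0.9  0.5] w 59.7 q [-0.56  0.7   1.62  0.    0.82 -0.46]
```

View pics/w8.png

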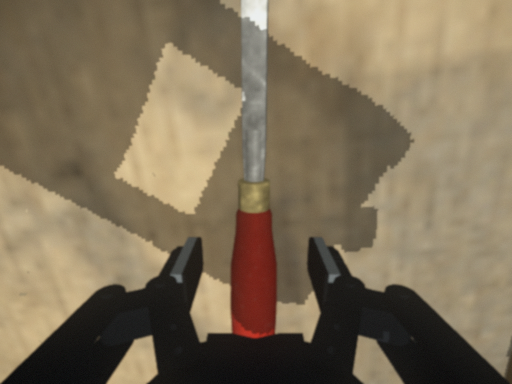

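>>> {"fn": "move_arm", "kwargs": {
  "series": [60,0,0,-2.5,0,0,0,60,0,0,0,0,0,0,20,0,0,0,0,0,0,10,0,0,0,0,0,0,10,0,0,0,0,0,0,10,0,0,0,0,0,0,10,0,0,0,0,0,0,10,0,0,0,0,0,0]
}}

```text
time: 14.25
eef_pos: [0.5827, -0.365, 0.1773]
eef_rot: [-0.71, 1.57, -0.81]
contact_force: [-1.1, 1.3, 6.1]
gripper_width: 0.0212
```

Run:
```python
from h import *
state()
```

```text
t 14.25 tcp [ 582.7 -365.   177.3] grasp [ 582.8 -365.    22.3] x [ 0. -0. -1.] jaw [ 0.995 -0.099  0.   ] jawang -5.70 F [-1.1  1.3  6.1] w 21.2 q [-0.56  0.7   1.62 -0.    0.82 -0.46]
```

>>> {"fn": "move_arm", "kwargs": {
  "series": [10,0,0,10,0,0,0,10,0,0,20,0,0,0,10,0,0,25,0,0,0,10,0,0,25,0,0,0,10,0,0,25,0,0,0,10,0,0,20,0,0,0,10,0,0,15,0,0,0,10,0,0,10,0,0,0]
}}

```text
time: 15.05
eef_pos: [0.5828, -0.3649, 0.3282]
eef_rot: [-0.428, 1.57, -0.527]
contact_force: [-0.5, -0.1, -1.6]
gripper_width: 0.0211
```

Run:
```python
from h import *
state(); c=shot("wrist","w9")
```

```text
t 15.05 tcp [ 582.8 -364.9  328.2] grasp [ 582.9 -365.   173.2] x [ 0.001 -0.001 -1.   ] jaw [ 0.995 -0.099  0.001] jawang -5.70 F [-0.5 -0.1 -1.6] w 21.1 q [-0.56  0.52  1.55  0.    1.07 -0.46]
```

View pics/w9.png

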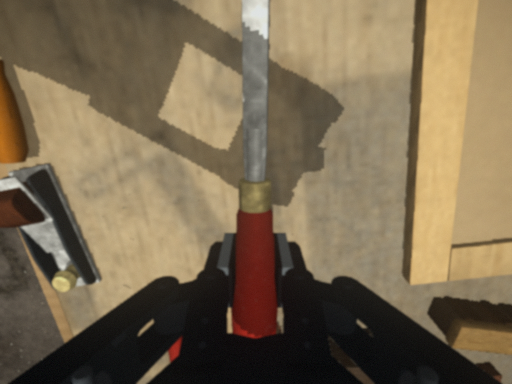

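>>> {"fn": "move_arm", "kwargs": {
  "series": [10,-2,20,0,0,0,0.4,10,-2,40,0,0,0,0.4,10,-2,40,0,0,0,0.4,10,-2,40,0,0,0,0.4,10,-2,40,0,0,0,0.4,10,-2,40,0,0,0,0.4,10,-2,40,0,0,0,0.4,10,-2,40,0,0,0,0.4]
}}

```text
time: 15.9
eef_pos: [0.5655, -0.0626, 0.3256]
eef_rot: [2.954, 1.569, 2.911]
contact_force: [-0.3, 0.2, -1.6]
gripper_width: 0.0212
```

>>> {"fn": "move_arm", "kwargs": {
  "series": [10,-2.5,40,0,0,0,0.5,10,-2.5,40,0,0,0,0.5,10,-2.5,40,0,0,0,0.5,10,-2.5,40,0,0,0,0.5,10,-2.5,40,0,0,0,0.5,10,-2.5,40,0,0,0,0.5,10,-2.5,40,0,0,0,0,10,0,26,0,0,0,0]
}}

```text
time: 16.7
eef_pos: [0.5476, 0.2439, 0.3255]
eef_rot: [-3.068, 1.569, -3.058]
contact_force: [-0.2, 0.2, -1.2]
gripper_width: 0.021
```

>>> {"fn": "move_arm", "kwargs": {
  "series": [10,0,0,0,0,0,0,10,0,0,-15,0,0,0,10,0,0,-30,0,0,0,10,0,0,-30,0,0,0,10,0,0,-20,0,0,0,10,0,0,-10,0,0,0,10,0,0,0,0,0,0,10,0,0,0,0,0,0]
}}

```text
time: 17.5
eef_pos: [0.5494, 0.2407, 0.2219]
eef_rot: [-0.124, 1.571, -0.116]
contact_force: [-0.1, 0.2, -0.9]
gripper_width: 0.0212
```

Run:
```python
from h import *
state(); c=shot("wrist","w10");np.save("c10.npy",c,allow_pickle=True)
```

```text
t 17.50 tcp [549.4 240.7 221.9] grasp [549.4 240.7  66.9] x [ 0. -0. -1.] jaw [1.    0.008 0.   ] jawang 0.47 F [-0.1  0.2 -0.9] w 21.2 q [ 0.41  0.54  1.82 -0.    0.79  0.4 ]
```

View pics/w10.png

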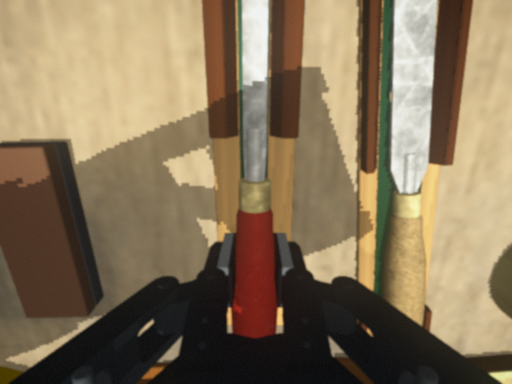

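>>> {"fn": "move_arm", "kwargs": {
  "series": [10,0,0,-10,0,0,0,10,0,0,-10,0,0,0,10,0,0,-8,0,0,0,10,0,0,-5,0,0,0,10,0,0,-3,0,0,0,10,0,0,-2,0,0,0,10,0,0,0,0,0,0,10,0,0,0,0,0,0]
}}

```text
time: 18.35
eef_pos: [0.5493, 0.2412, 0.1839]
eef_rot: [0.326, 1.57, 0.335]
contact_force: [-0.6, -0.7, -1.8]
gripper_width: 0.0213
```

>>> {"fn": "move_arm", "kwargs": {
  "series": [50,0,0,0,0,0,0,50,0,0,0,0,0,0,50,0,0,0,0,0,0,50,0,0,10,0,0,0,50,0,0,25,0,0,0,60,0,0,40,0,0,0,60,0,0,40,0,0,0,60,0,0,30,0,0,0]
}}

```text
time: 19.15
eef_pos: [0.5494, 0.2412, 0.332]
eef_rot: [0.401, 1.568, 0.409]
contact_force: [0.1, -0.2, -0.5]
gripper_width: 0.0597
```

Run:
```python
from h import *
state(); c=shot("wrist","w11");np.save("c11.npy",c,allow_pickle=True)
```

```text
t 19.15 tcp [549.4 241.2 332. ] grasp [549.8 241.4 177. ] x [ 0.002  0.001 -1.   ] jaw [1.    0.009 0.002] jawang 0.50 F [ 0.1 -0.2 -0.5] w 59.7 q [ 0.41  0.39  1.75 -0.    0.99  0.4 ]
```

View pics/w11.png

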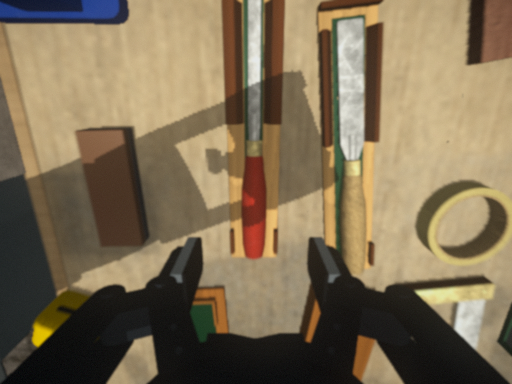

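>>> {"fn": "move_arm", "kwargs": {
  "series": [68,-15,-2,0,0,0,0.3,68,-25,-2,0,0,0,0.4,68,-30,-2,0,0,0,0.4,68,-30,-2,0,0,0,0.4,68,-25,-2,0,0,0,0.4,68,-20,-2,0,0,0,0.4,68,-6.4,-2,0,0,0,0,68,0,0,0,0,0,0]
}}

```text
time: 20.0
eef_pos: [0.3975, 0.227, 0.3292]
eef_rot: [0.376, 1.57, 0.426]
contact_force: [0.4, 0.7, -0.3]
gripper_width: 0.0682
```

Run:
```python
from h import *
np.set_printoptions(suppress=True,precision=1)
state(); c=shot("wrist","w12");np.save("c12.npy",c,allow_pickle=True); state()
m,cs=blobs(c,(0,70,60),(14,160,255),(180,60,340,300),300)
m2,cs2=blobs(c,(0,60,40),(16,170,255),(180,60,340,300),300)
for cc in (cs,cs2):
  for q in cc[:2]: print(cv2.boundingRect(q),rect(c,q,.024))
```

```text
t 20.00 tcp [397.5 227.  329.2] grasp [397.6 227.1 174.2] x [ 0.  0. -1.] jaw [1. 0. 0.] jawang 2.82 F [ 0.4  0.7 -0.3] w 68.2 q [ 0.5  0.2  2.  -0.   0.9  0.5]
t 20.05 tcp [398.3 227.3 329.2] grasp [398.5 227.4 174.2] x [ 0.  0. -1.] jaw [1. 0. 0.] jawang 2.81 F [ 0.6 -0.9  0.4] w 68.0 q [ 0.5  0.2  2.  -0.   0.9  0.5]
(232, 116, 48, 120) (array([397.8, 230. ]), 47.23964309692383, 128.757568359375, -88.37541496753693)
(231, 114, 51, 123) (array([397.9, 230. ]), 48.88506317138672, 130.77842712402344, -88.31974148750305)
```

View pics/w12.png

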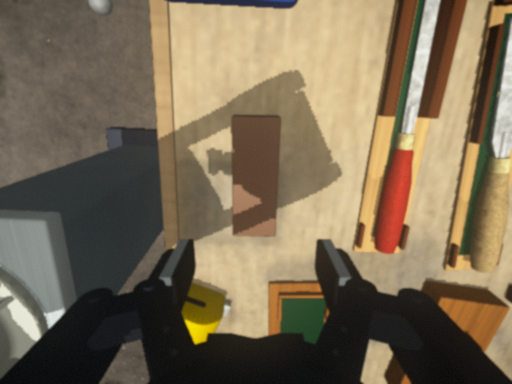

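>>> {"fn": "move_arm", "kwargs": {
  "series": [68,-0.5,3,-28,0,0,-1.1,68,0,0,-28,0,0,0,68,0,0,-28,0,0,0,68,0,0,-28,0,0,0,68,0,0,-20,0,0,0,68,0,0,-12,0,0,0,68,0,0,-7,0,0,0,68,0,0,0,0,0,0]
}}

```text
time: 20.85
eef_pos: [0.3977, 0.2302, 0.1772]
eef_rot: [-2.623, 1.57, -2.594]
contact_force: [0.1, 0.3, 0.4]
gripper_width: 0.0683
```

>>> {"fn": "move_arm", "kwargs": {
  "series": [40,0,0,0,0,0,0,35,0,0,0,0,0,0,35,0,0,0,0,0,0,35,0,0,0,0,0,0,35,0,0,0,0,0,0,35,0,0,0,0,0,0,35,0,0,0,0,0,0,35,0,0,0,0,0,0],
  "newtons": 70
}}

```text
time: 21.65
eef_pos: [0.3977, 0.2303, 0.1788]
eef_rot: [0.472, 1.569, 0.502]
contact_force: [-0.4, -1.1, 7.2]
gripper_width: 0.0464
```

Run:
```python
from h import *
state(); c=shot("wrist","w13")
```

```text
t 21.65 tcp [397.7 230.3 178.8] grasp [397.9 230.4  23.8] x [ 0.002  0.001 -1.   ] jaw [1.    0.03  0.002] jawang 1.70 F [-0.4 -1.1  7.2] w 46.4 q [ 0.52  0.46  2.14 -0.    0.54  0.49]
```

View pics/w13.png

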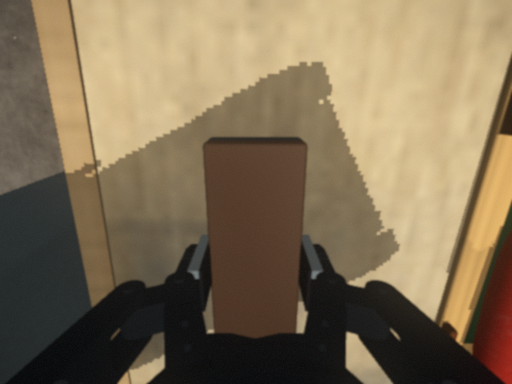

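>>> {"fn": "move_arm", "kwargs": {
  "series": [35,0,0,8,0,0,0,35,0,0,16,0,0,0,35,0,0,25,0,0,0,35,0,0,30,0,0,0,35,0,0,30,0,0,0,35,-3,-10,25,0,0,0,35,-5,-30,15,0,0,0,35,-5,-35,5,0,0,0]
}}

```text
time: 22.5
eef_pos: [0.3843, 0.155, 0.334]
eef_rot: [0.371, 1.567, 0.403]
contact_force: [0.1, -0.6, -4.9]
gripper_width: 0.0462
```

>>> {"fn": "move_arm", "kwargs": {
  "series": [35,-6,-35,0,0,0,0.2,35,-6,-35,0,0,0,0.2,35,-6,-35,0,0,0,0.2,35,-6,-35,0,0,0,0.2,35,-6,-25,0,0,0,0.2,35,0,-5,0,0,0,0,35,0,0,0,0,0,0,35,0,0,0,0,0,0]
}}

```text
time: 23.3
eef_pos: [0.3544, -0.0145, 0.332]
eef_rot: [0.299, 1.57, 0.346]
contact_force: [-0.2, -0.5, -3.8]
gripper_width: 0.0467
```

Run:
```python
from h import *
state(); c=shot("wrist","w14");np.save("c14.npy",c,allow_pickle=True)
```

```text
t 23.30 tcp [354.4 -14.5 332. ] grasp [354.5 -14.5 177. ] x [ 0.001  0.    -1.   ] jaw [0.999 0.047 0.001] jawang 2.68 F [-0.2 -0.5 -3.8] w 46.7 q [-0.05  0.02  2.24  0.    0.88 -0.09]
```

View pics/w14.png

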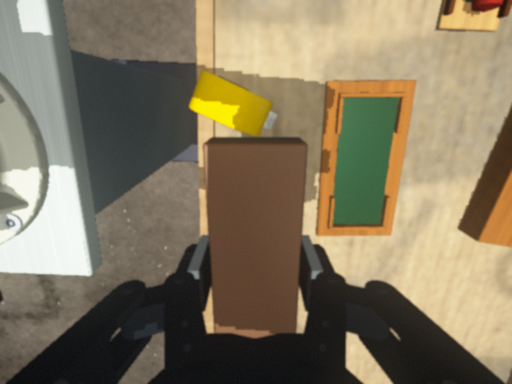

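Run:
```python
from h import *
np.set_printoptions(suppress=True,precision=2)
c=np.load("c14.npy",allow_pickle=True).item()
roi=(312,60,425,245)
m,cs=blobs(c,(45,60,20),(95,255,255),roi); print("green",rect(c,cs[0],.006))
m2,cs2=blobs(c,(5,130,60),(17,255,255),roi); print("plinth",rect(c,cs2[0],.006))
cv2.imwrite("pics/w14b.png",cv2.resize(c["img"][65:245,305:430,::-1],None,fx=4,fy=3.3,interpolation=cv2.INTER_CUBIC))
# held stone: top face z? edges
```

```text
green (array([472.37,   4.61]), 56.721187591552734, 140.2554931640625, -86.72423219680786)
plinth (array([471.27,   5.19]), 89.7474136352539, 172.16090393066406, -86.60090208053589)
```

View pics/w14b.png

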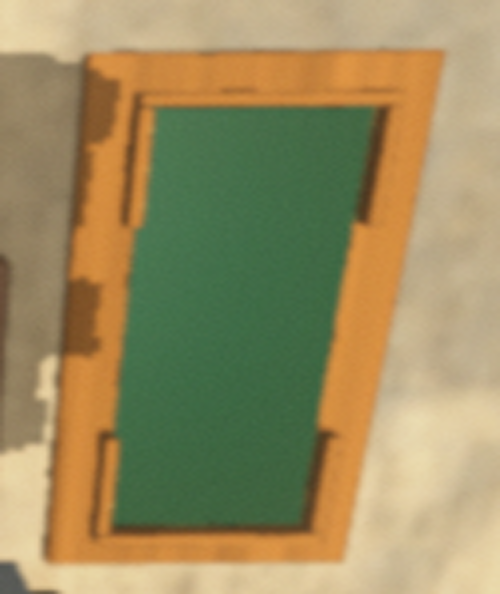

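>>> {"fn": "move_arm", "kwargs": {
  "series": [35,10,2,0,0,0,0.3,35,20,4,0,0,0,0.35,35,30,4,0,0,0,0,35,30,4,0,0,0,0,35,20,4,0,0,0,0,35,7.4,1.5,-15,0,0,0,35,0,0,-30,0,0,0,35,0,0,-30,0,0,0]
}}

```text
time: 24.15
eef_pos: [0.4731, 0.0058, 0.2559]
eef_rot: [0.019, 1.569, 0.079]
contact_force: [-0.3, 0.1, -3.5]
gripper_width: 0.0464
```

>>> {"fn": "move_arm", "kwargs": {
  "series": [35,0,0,-20,0,0,0,35,0,0,-15,0,0,0,35,0,0,-8,0,0,0,35,0,0,0,0,0,0,35,0,0,0,0,0,0,35,0,0,0,0,0,0,35,0,0,0,0,0,0,35,0,0,0,0,0,0]
}}

```text
time: 24.95
eef_pos: [0.4719, 0.0046, 0.2142]
eef_rot: [-0.036, 1.57, 0.022]
contact_force: [-0.4, -0.3, -3.5]
gripper_width: 0.0462
```

Run:
```python
from h import *
state(); c=shot("wrist","w15")
```

```text
t 24.95 tcp [471.9   4.6 214.2] grasp [472.1   4.6  59.2] x [ 0.001  0.    -1.   ] jaw [0.998 0.058 0.001] jawang 3.35 F [-0.4 -0.3 -3.5] w 46.2 q [ 0.01  0.41  2.1   0.    0.64 -0.05]
```

View pics/w15.png

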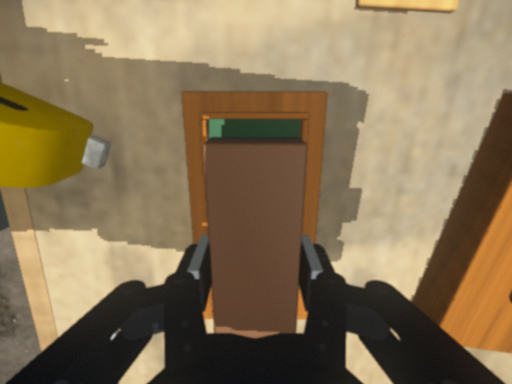

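>>> {"fn": "move_arm", "kwargs": {
  "series": [35,0,0,-10,0,0,0,35,0,0,-8,0,0,0,35,0,0,-5,0,0,0,35,0,0,-3,0,0,0,35,0,0,-2,0,0,0,35,0,0,-1,0,0,0,35,0,0,0,0,0,0,35,0,0,0,0,0,0]
}}

```text
time: 25.8
eef_pos: [0.4715, 0.0046, 0.1848]
eef_rot: [3.127, 1.57, -3.098]
contact_force: [-2.3, -0.0, 1.6]
gripper_width: 0.0462
```

>>> {"fn": "move_arm", "kwargs": {
  "series": [62,0,0,0,0,0,0,62,0,0,0,0,0,0,62,0,0,0,0,0,0,62,0,0,10,0,0,0,62,0,0,25,0,0,0,62,0,0,40,0,0,0,62,0,0,40,0,0,0,62,0,0,35,0,0,0]
}}

```text
time: 26.6
eef_pos: [0.4716, 0.0046, 0.3373]
eef_rot: [-0.05, 1.569, 0.008]
contact_force: [0.3, -0.1, -0.2]
gripper_width: 0.0618
```

Run:
```python
from h import *
state(); c=shot("wrist","w16");np.save("c16.npy",c,allow_pickle=True)
```

```text
t 26.60 tcp [471.6   4.6 337.3] grasp [471.8   4.6 182.3] x [ 0.001  0.    -1.   ] jaw [0.998 0.058 0.001] jawang 3.35 F [ 0.3 -0.1 -0.2] w 61.8 q [ 0.01  0.2   2.02  0.    0.92 -0.05]
```

View pics/w16.png

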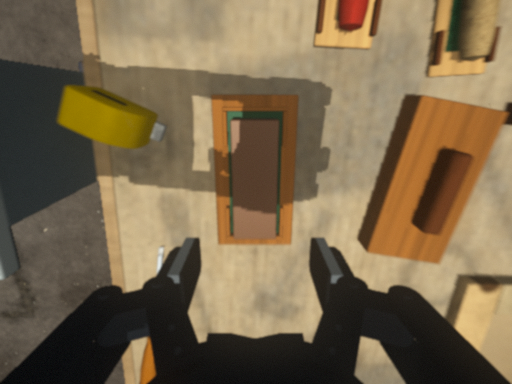

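>>> {"fn": "move_arm", "kwargs": {
  "series": [60,15,0,10,0,0,-0.5,60,25,0,10,0,0,-1.5,60,30,0,10,0,0,-1.5,60,30,0,10,0,0,-1.5,60,30,0,0,0,0,-1.5,60,30,1,0,0,0,-1.5,60,15,2,0,0,0,-1.5,60,6,0,0,0,0,-0.5]
}}

```text
time: 27.45
eef_pos: [0.6538, 0.0078, 0.3748]
eef_rot: [0.256, 1.57, 0.139]
contact_force: [0.6, 0.4, 0.1]
gripper_width: 0.0605
```

>>> {"fn": "move_arm", "kwargs": {
  "series": [60,0,0,0,0,0,0,60,0,0,0,0,0,0,60,0,0,0,0,0,0,60,0,0,0,0,0,0,60,0,0,0,0,0,0,60,0,0,0,0,0,0,60,0,0,0,0,0,0,60,0,0,0,0,0,0]
}}

```text
time: 28.25
eef_pos: [0.6527, 0.0076, 0.3747]
eef_rot: [-2.918, 1.571, -3.034]
contact_force: [-0.4, -0.3, 0.4]
gripper_width: 0.06
```

Run:
```python
from h import *
np.set_printoptions(suppress=True,precision=2)
c=np.load("c16.npy",allow_pickle=True).item()
m2,cs2=blobs(c,(5,130,60),(17,255,255),(200,85,310,250)); print("plinth",rect(c,cs2[0],.006))
state(); c=shot("wrist","w17");np.save("c17.npy",c,allow_pickle=True)
```

```text
plinth (array([472.2 ,   4.82]), 89.73450469970703, 172.22637939453125, -86.66565775871277)
t 28.25 tcp [652.7   7.6 374.7] grasp [652.7   7.6 219.7] x [-0. -0. -1.] jaw [ 0.99 -0.12 -0.  ] jawang -6.65 F [-0.4 -0.3  0.4] w 60.0 q [ 0.01  0.42  1.6  -0.    1.12  0.13]
```

View pics/w17.png

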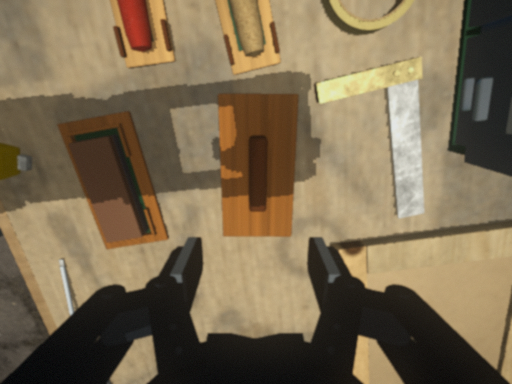

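Run:
```python
from h import *
np.set_printoptions(suppress=True,precision=2)
c=np.load("c17.npy",allow_pickle=True).item()
m2,cs2=blobs(c,(4,110,70),(18,255,255),(205,80,310,245)); print("lid",rect(c,cs2[0],.033))
print(c["hsv"][170,240:275].tolist())
m,cs=blobs(c,(0,80,0),(18,255,75),(235,125,280,220));
for q in cs[:2]: print("handle",cv2.boundingRect(q),rect(c,q,.0585))
m2,cs2=blobs(c,(4,110,60),(18,255,255),(55,100,175,252)); print("plinth",rect(c,cs2[0],.006))
```

```text
lid (array([656.39,  10.65]), 87.81965637207031, 170.15631103515625, 83.34134674072266)
[[15, 179, 108], [13, 178, 103], [14, 177, 101], [14, 178, 102], [14, 185, 99], [14, 175, 99], [14, 179, 97], [14, 179, 91], [13, 186, 74], [12, 166, 60], [11, 160, 51], [12, 173, 53], [12, 164, 56], [12, 167, 61], [13, 178, 63], [13, 174, 63], [12, 170, 63], [13, 179, 64], [12, 176, 61], [11, 174, 66], [11, 170, 66], [12, 171, 64], [10, 167, 64], [13, 178, 63], [12, 166, 60], [11, 164, 59], [13, 173, 62], [15, 179, 74], [15, 187, 82], [15, 182, 84], [13, 179, 87], [14, 178, 90], [13, 177, 98], [13, 180, 98], [14, 182, 98]]
handle (248, 135, 20, 71) (array([656.98,  16.15]), 20.516633987426758, 77.13174438476562, 84.17781066894531)
plinth (array([473.57,   4.93]), 92.1311264038086, 174.05250549316406, -86.81094551086426)
```

>>> {"fn": "move_arm", "kwargs": {
  "series": [60,3.8,3,-20,0,0,0,60,0,0,-35,0,0,0,60,0,0,-35,0,0,0,60,0,0,-30,0,0,0,60,0,0,-20,0,0,0,60,0,0,-12,0,0,0,60,0,0,-6,0,0,0,60,0,0,0,0,0,0]
}}

```text
time: 29.1
eef_pos: [0.6565, 0.0106, 0.2165]
eef_rot: [-3.012, 1.57, -3.128]
contact_force: [-0.3, -0.1, -0.2]
gripper_width: 0.0601
```

Run:
```python
from h import *
state(); c=shot("wrist","w18")
```

```text
t 29.10 tcp [656.5  10.6 216.5] grasp [656.5  10.6  61.5] x [-0. -0. -1.] jaw [ 0.993 -0.116 -0.   ] jawang -6.65 F [-0.3 -0.1 -0.2] w 60.1 q [0.01 0.61 1.69 0.   0.84 0.13]
```

View pics/w18.png

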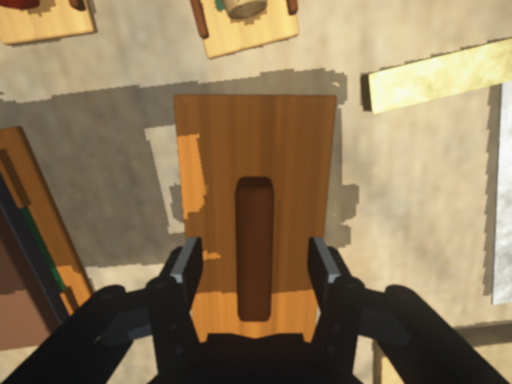

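>>> {"fn": "move_arm", "kwargs": {
  "series": [60,0,0,-3,0,0,0,60,0,0,0,0,0,0,15,0,0,0,0,0,0,8,0,0,0,0,0,0,8,0,0,0,0,0,0,8,0,0,0,0,0,0,8,0,0,0,0,0,0,8,0,0,0,0,0,0]
}}

```text
time: 29.95
eef_pos: [0.6567, 0.0106, 0.2142]
eef_rot: [0.135, 1.57, 0.019]
contact_force: [-1.4, 0.2, 5.6]
gripper_width: 0.0182
```

Run:
```python
from h import *
state()
```

```text
t 29.95 tcp [656.7  10.6 214.2] grasp [656.8  10.6  59.2] x [ 0.001  0.    -1.   ] jaw [ 0.993 -0.116  0.001] jawang -6.65 F [-1.4  0.2  5.6] w 18.2 q [0.01 0.62 1.69 0.   0.84 0.13]
```

>>> {"fn": "move_arm", "kwargs": {
  "series": [8,0,0,5,0,0,0,8,0,0,15,0,0,0,8,0,0,25,0,0,0,8,0,0,25,0,0,0,8,0,0,20,0,0,0,8,0,0,10,0,0,0,8,0,0,0,0,0,0,8,0,0,0,0,0,0]
}}

```text
time: 30.75
eef_pos: [0.6562, 0.0106, 0.3132]
eef_rot: [-2.999, 1.57, -3.115]
contact_force: [-0.3, -0.4, -1.5]
gripper_width: 0.0179
```

Run:
```python
from h import *
state(); c=shot("wrist","w19");np.save("c19.npy",c,allow_pickle=True)
```

```text
t 30.75 tcp [656.2  10.6 313.2] grasp [656.   10.6 158.2] x [-0.001 -0.    -1.   ] jaw [ 0.993 -0.116 -0.001] jawang -6.65 F [-0.3 -0.4 -1.5] w 17.9 q [ 0.01  0.49  1.64 -0.    1.01  0.13]
```

View pics/w19.png

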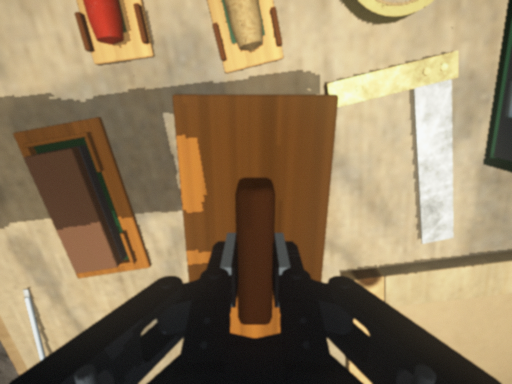

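>>> {"fn": "move_arm", "kwargs": {
  "series": [8,-10,0,0,0,0,0.5,8,-25,-1,0,0,0,1.5,8,-32,-1,0,0,0,2,8,-35,-1,0,0,0,2,8,-35,-1,0,0,0,2,8,-30,-1,0,0,0,1.5,8,-16.5,-0.8,0,0,0,0.5,8,0,0,0,0,0,0]
}}

```text
time: 31.6
eef_pos: [0.4699, 0.0048, 0.3128]
eef_rot: [3.095, 1.567, -3.129]
contact_force: [0.4, 0.2, -1.4]
gripper_width: 0.0183
```

>>> {"fn": "move_arm", "kwargs": {
  "series": [8,0,0,-10,0,0,0,8,0,0,-20,0,0,0,8,0,0,-20,0,0,0,8,0,0,-12,0,0,0,8,0,0,-6,0,0,0,8,0,0,0,0,0,0,8,0,0,0,0,0,0,8,0,0,0,0,0,0]
}}

```text
time: 32.4
eef_pos: [0.4734, 0.0048, 0.2463]
eef_rot: [-0.031, 1.57, 0.027]
contact_force: [0.1, -0.4, -2.6]
gripper_width: 0.0189
```

Run:
```python
from h import *
state(); c=shot("wrist","w20");np.save("c20.npy",c,allow_pickle=True)
c=shot("scene","s20")
cv2.imwrite("pics/s20b.png",cv2.resize(c["img"][140:260,130:290,::-1],None,fx=4,fy=4,interpolation=cv2.INTER_CUBIC))
```

```text
t 32.40 tcp [473.4   4.8 246.3] grasp [473.6   4.8  91.3] x [ 0.001  0.    -1.   ] jaw [0.998 0.058 0.001] jawang 3.35 F [ 0.1 -0.4 -2.6] w 18.9 q [ 0.01  0.35  2.08  0.    0.71 -0.05]
```

View pics/w20.png

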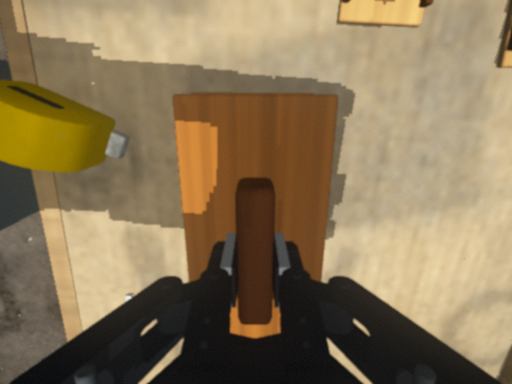

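View pics/s20b.png

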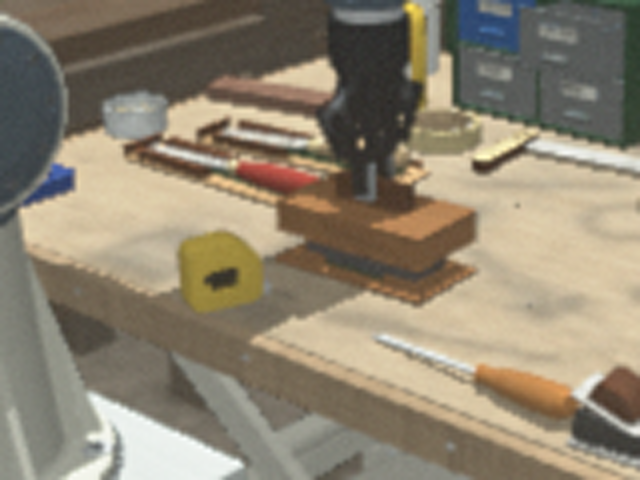

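>>> {"fn": "move_arm", "kwargs": {
  "series": [8,-0.8,0,-7,0,0,0,8,0,0,-6,0,0,0,8,0,0,-5,0,0,0,8,0,0,-3,0,0,0,8,0,0,-2.5,0,0,0,8,0,0,-1.5,0,0,0,8,0,0,0,0,0,0,8,0,0,0,0,0,0]
}}

```text
time: 33.3
eef_pos: [0.4723, 0.0048, 0.2207]
eef_rot: [-0.056, 1.571, 0.002]
contact_force: [0.4, -0.3, -1.7]
gripper_width: 0.0182
```

Run:
```python
from h import *
state(); 
c=shot("scene","s21")
cv2.imwrite("pics/s21b.png",cv2.resize(c["img"][140:260,130:290,::-1],None,fx=4,fy=4,interpolation=cv2.INTER_CUBIC))
```

```text
t 33.30 tcp [472.3   4.8 220.7] grasp [472.3   4.8  65.7] x [ 0.  0. -1.] jaw [0.998 0.058 0.   ] jawang 3.35 F [ 0.4 -0.3 -1.7] w 18.2 q [ 0.01  0.4   2.09 -0.    0.65 -0.05]
```

View pics/s21b.png

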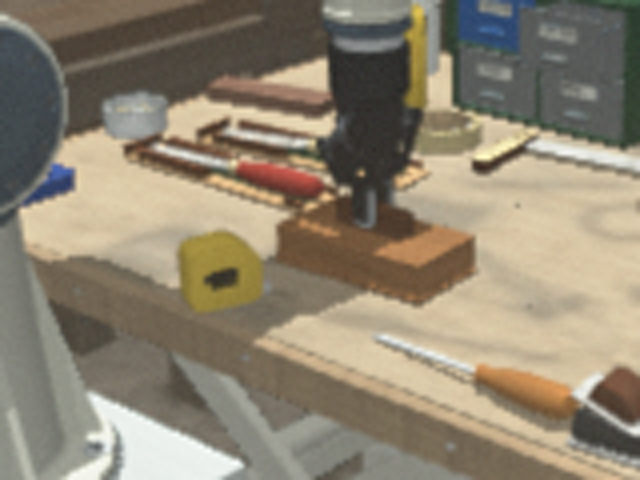

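Closed to within about a millimetre; touch down, release and retreat.

>>> {"fn": "move_arm", "kwargs": {
  "series": [8,0,0,-1,0,0,0,8,0,0,0,0,0,0,50,0,0,0,0,0,0,50,0,0,0,0,0,0,50,0,0,0,0,0,0,50,0,0,10,0,0,0,50,0,0,25,0,0,0,60,0,0,40,0,0,0]
}}

```text
time: 34.15
eef_pos: [0.4713, 0.0048, 0.2945]
eef_rot: [3.098, 1.567, -3.127]
contact_force: [1.1, 0.2, -0.7]
gripper_width: 0.0601
```

>>> {"fn": "move_arm", "kwargs": {
  "series": [60,0,0,40,0,0,0,60,-10,-10,40,0,0,0,60,-10,-30,20,0,0,0,60,-10,-40,0,0,0,0,60,-10,-40,0,0,0,0,60,-10,-40,0,0,0,0,60,-10,-40,0,0,0,0,60,0,-20,0,0,0,0]
}}

```text
time: 34.95
eef_pos: [0.4109, -0.2175, 0.3955]
eef_rot: [-1.287, 1.57, -1.23]
contact_force: [0.7, 0.1, 0.2]
gripper_width: 0.0604
```

Run:
```python
from h import *
np.set_printoptions(suppress=True,precision=2)
state()
c=shot("top","t22"); cv2.imwrite("pics/t22b.png",cv2.resize(c["img"][130:280,70:270,::-1],None,fx=4,fy=4,interpolation=cv2.INTER_CUBIC))
c=shot("scene"); cv2.imwrite("pics/s22b.png",cv2.resize(c["img"][140:260,130:290,::-1],None,fx=5,fy=5,interpolation=cv2.INTER_CUBIC))
c=shot("wrist","w22")
```

```text
t 34.95 tcp [ 410.9 -217.5  395.5] grasp [ 410.9 -217.6  240.5] x [ 0. -0. -1.] jaw [1.   0.06 0.  ] jawang 3.26 F [0.7 0.1 0.2] w 60.4 q [-0.49  0.11  1.97 -0.    1.06 -0.55]
```

View pics/t22b.png

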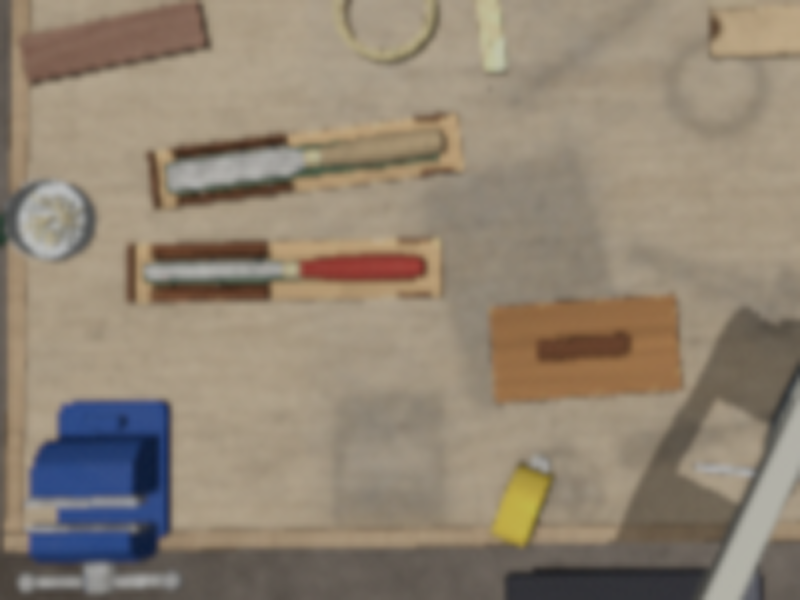

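View pics/s22b.png

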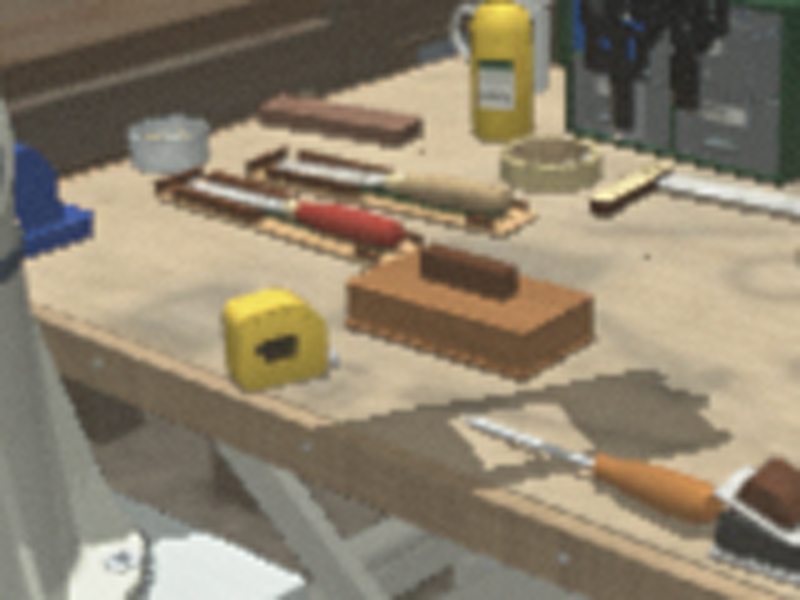

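View pics/w22.png

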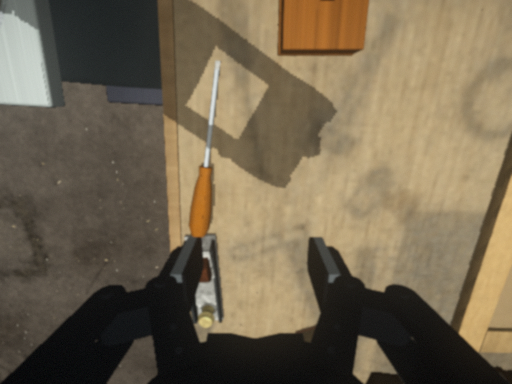

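Run:
```python
from h import *
np.set_printoptions(suppress=True,precision=2)
c=shot("top"); 
_,cs=blobs(c,(5,100,80),(18,255,220),(185,195,250,235)); print("lid",rect(c,cs[0],.039))
c=np.load("c11.npy",allow_pickle=True).item(); S=c["hsv"][:,:,1]
o=np.array([652.1,260.5]); d=np.array([.1184,-.993]); n=np.array([.993,.1184])
for r in range(20,140,20):
    x=np.where(S[r,330:372]<45)[0]+330; e=p2w(c,[(x.min()-.5,r),(x.max()+.5,r)],.012)*1000
    print("wide",r,"along %.1f off %.1f w %.1f"%((e.mean(0)[:2]-o)@d,(e.mean(0)[:2]-o)@n,np.linalg.norm(e[0]-e[1])))
o=np.array([548.95,280.5]); d=np.array([.0084,-1]); n=np.array([1,.0084])
for r in range(10,130,20):
    x=np.where(S[r,240:270]<45)[0]+240; e=p2w(c,[(x.min()-.5,r),(x.max()+.5,r)],.012)*1000
    print("nar",r,"along %.1f off %.1f w %.1f"%((e.mean(0)[:2]-o)@d,(e.mean(0)[:2]-o)@n,np.linalg.norm(e[0]-e[1])))
state()
```

```text
lid (array([471.49,   2.82]), 87.09063720703125, 169.5729522705078, -86.72027802467346)
wide 20 along -133.9 off 1.1 w 23.9
wide 40 along -117.4 off 0.6 w 25.4
wide 60 along -100.3 off 0.6 w 25.9
wide 80 along -82.4 off 0.7 w 26.5
wide 100 along -63.6 off 1.2 w 26.0
wide 120 along -44.1 off 1.7 w 25.6
nar 10 along -120.1 off 0.6 w 13.6
nar 30 along -104.1 off 0.6 w 13.9
nar 50 along -87.4 off 0.6 w 14.2
nar 70 along -70.0 off 0.6 w 14.5
nar 90 along -51.9 off 0.6 w 12.8
nar 110 along -32.9 off 0.1 w 14.1
t 35.15 tcp [ 411.9 -215.1  395. ] grasp [ 411.9 -215.   240. ] x [ 0.  0. -1.] jaw [1.   0.06 0.  ] jawang 3.27 F [ 0.1  0.2 -0.2] w 59.6 q [-0.48  0.11  1.97  0.    1.06 -0.54]
```

Every offset is well within its clearance, so I'm handing the job in.

Run:
```python
from station import order
print(order.hand_in())
```

```text
the job is handed in; nothing more can be done
None
```

The kit is put away and the job is handed in; no verdict was reported. In order, I laid the plain-handled wide chisel in the wide-groove tray and the red narrow chisel in the narrow-groove tray. I then seated the stone in its recess and closed the box with its lid. It took about 35 s of the 112 s, and every force reading I saw was about 7 N or less.

The last checks showed:
- **Chisels:** both blades lie between their cheeks with the handles at the open end. The wide blade sits at most 1.7 mm off its groove line and the narrow one at most 0.6 mm. This was measured just after the narrow chisel was set down.
- **Lid:** it lies flat on the plinth at the box's angle. The overhead camera puts its centre about 2 mm from where the wrist camera had placed the box. That is within the 2 mm calibration error and the 6 mm of play.
- **Stone:** it was last seen seated, lying straight in the recess, just before the lid went on.
- **Everything else:** I did not touch the sanding block or the other tools, though the last pictures did not show every one of them. The arm was clear of everything at hand-in.

No check failed.

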